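Load a fresh label roll on the unwinder

TASK

Load the unwinder with the fresh label roll: take the empty spindle out of the stand by its black handle and push it through the core of the roll lying in the cradle, gently, until its flange sits snug against the roll (the roll first slides back to the fence, then the spindle's core springs resist). Then lift the roll on the spindle, lay both ends of the spindle softly back into the two slots of the stand, fully down, and let go. Carry the roll only by the spindle, keep the fingers off it, and leave the parcel tape and the cutter where they lie.

Things in the scene. Friction and masses are not known exactly. Their poses are not given: they have to be found in the camera images.
- stand: Label unwinder, fixed: dark base 160 x 112 mm, 12 mm high, two upright grey side plates 8 mm thick, 62 mm wide, about 108 mm high, 102 mm apart. Origin: centre of the underside, on the work surface. x along the axle from the near to the far plate, z up. Each plate has a slot open at the top (see the slot points).
- near_slot (a point): Axle seat in the near plate (x = -55 mm in the stand), 78 mm above the work surface: a seated journal's axis passes here. Slot 14.8 mm wide, its bottom 6 mm below this point, with a V mouth at the top about 38 mm wide. Axes as the stand's.
- far_slot (a point): The same in the far plate (x = +55 mm in the stand), 78 mm above the work surface.
- spindle_flange (a point): Centre of the black flange's seating face (disc spindle_c2, 48 mm diameter, 6 mm thick), 67 mm from the handle's centre; x to the tip. Hub 21 mm diameter to x = +60 mm, taper to 12 mm at +72, far journal to the tip at +105. Three sprung blades, out to 29 mm diameter at x = +26 to +37, sloped at both ends, yield 4 mm; they rub in the core with some 3 to 8 N, so the roll stays on.
- spindle_handle (a point): Loose spindle, 0.2 kg, at first lying empty in the stand's slots with its handle outside the near plate. Point: centre of its black handle, 50 mm long, 18 mm thick between upright flats, 22 mm high: grasp here. x runs along the spindle to its tip, z up. Handle to x = +25 mm; 12 mm near journal from +25 to +61; then flange, hub, far journal; round tip at +172 mm.
- spindle_near (a point): Middle of the near journal (12 mm diameter), on the axis, 42 mm from the handle's centre towards the tip; lies in the near slot when seated.
- spindle_far (a point): Middle of the far journal (12 mm diameter), on the axis, 151 mm from the handle's centre towards the tip; lies in the far slot when seated.
- roll_center (a point): Fresh white label roll on a card core, 96 mm diameter, 60 mm wide, bore 26 mm straight through, 0.2 to 0.33 kg, loose, lying on its rim on the cradle's rails. Point: its centre; x is its axis, pointing as the cradle's x (the spindle enters from -x). Fully home, it lies 97 mm from the handle's centre. Pushed along x by a few newtons it slides back on the rails until it meets the fence.
- cradle: Fixed cradle: plywood base 190 x 110 mm, two steel rails along x, 27 mm high, end bars 26 mm. Origin: centre of the underside; x away from the end where the spindle enters, z up. A lying roll's axis is at y = 0, z = 66 mm. Behind the roll a blue fence 77 mm high, its 44 mm notch open at the top for the spindle, stands with its face anywhere at x = 15 to 50 mm: not measured, to be felt.
- parcel_tape_center (a point): Bystander: roll of beige parcel tape lying flat, 96 mm diameter, 45 mm high; the point is its centre, 22 mm up.
- cutter_center (a point): Bystander: yellow box cutter, 22 x 160 x 20 mm, lying flat; the point is its centre, 10 mm up.
Not all that is in view belongs to the job. What is shaped like the part that bears roll_center but green or turquoise is not meant.

How it is judged (in metres and radians):
On the way, in this order (a step that is already met when the one before it is completed fails the run):
1. the spindle is through the roll's core and its flange sits against the roll, the roll still in the cradle (x of roll_center in the frame of spindle_handle between 0.09 and 0.1 m and y of roll_center in the frame of spindle_handle between -0.005 and 0.005 m and z of roll_center in the frame of spindle_handle between -0.005 and 0.005 m and z of roll_center in the frame of cradle below 0.075 m and horizontal distance between roll_center and cradle below 0.05 m), for 0.2 s.
2. the roll is lifted clear of the cradle on the spindle (x of roll_center in the frame of spindle_handle between 0.09 and 0.1 m and y of roll_center in the frame of spindle_handle between -0.005 and 0.005 m and z of roll_center in the frame of spindle_handle between -0.005 and 0.005 m and height (world z) of roll_center above 0.11 m), for 0.2 s.
At the end, for the whole second after the job is handed in: The roll is on the spindle with its near side within 3 mm of the flange; the spindle lies at rest in the stand with both journals in their slots, each journal's axis within 2.5 mm of the seated height and 4 mm of the slot's middle, and within 16 mm of the plates along the axle; it is released (x of roll_center in the frame of spindle_handle between 0.09 and 0.1 m and y of roll_center in the frame of spindle_handle between -0.005 and 0.005 m and z of roll_center in the frame of spindle_handle between -0.005 and 0.005 m and z of spindle_near in the frame of stand between 0.0755 and 0.0805 m and y of spindle_near in the frame of stand between -0.004 and 0.004 m and x of spindle_near in the frame of stand between -0.071 and -0.039 m and z of spindle_far in the frame of stand between 0.0755 and 0.0805 m and y of spindle_far in the frame of stand between -0.004 and 0.004 m and x of spindle_far in the frame of stand between 0.037 and 0.071 m and contact force between the fingers and spindle below 0.1 N and linear speed of spindle below 0.02 m/s and linear speed of new_roll below 0.03 m/s); the robot touches nothing.
It fails at once if the flange presses on the roll with more than 20 N (contact force between spindle_c2 and new_roll above 20 N).
It fails at once if the spindle or the roll is pressed or dropped on the stand with more than 25 N (contact force between any of spindle, new_roll and stand above 25 N).
It fails at once if the fingers touch the roll (contact force between the fingers and new_roll above 0.5 N).
It fails at once if the roll tips over (axis more than 30 degrees from level) (angle between roll_center's own x axis and vertical below 1.05 rad or angle between roll_center's own x axis and vertical above 2.09 rad).
It fails at once if the parcel tape or the cutter is moved by more than 15 mm (distance of any of parcel_tape_center, cutter_center from where it was at the start of the episode above 0.015 m).
It also fails if it takes over 70 s, if anything falls off the work surface, if the arm or the gripper's body presses on something with over 40 N, if the wrist force passes 120 N, or if a joint passes its speed limit or range.

ROBOT

A 6-joint arm with a two-finger parallel gripper is mounted at the origin on a cart in front of the work surface, level with it; the furniture and walls round the work are solid. World frame = base frame: x ahead of the robot, y to its left, z up, the work surface at z = 0. Lengths are in mm, angles in rad, forces in N, time in s.
With the tool pointing down it reaches from about 400 to 925 mm from the base axis. Payload 12.5 kg.
Tool frame: the origin (TCP) lies on the mounting face of the last link; the fingertips stand 190 mm ahead of it and the grasp point (between the pads) lies 171 mm ahead of it (env.grasp_offset is the distance from the TCP to the grasp point, in mm); z points along the fingers, y is the direction in which the jaws open and shut (so a half turn about z gives the same grasp; the last joint's range is limited). The gripper opens to 95 mm and grips with 3 to 60 N. Pads are 20 mm wide; open, the fingers measure 119 mm over their backs; the gripper's body (75 mm by 180 mm) begins 59 mm behind the grasp point.
Start: joints at [-1.413, 0.491, 1.559, -0, 1.092, -0.106], TCP at [162.989, -603.373, 404.761] pointing down, gripper open.
Joint ranges: [-3.1, 3.1], [-0.84, 2.19], [0.05, 2.79], [-1.13, 4.28], [0.06, 2.93], [-2.69, 2.69]. Speed limits (rad/s): [2.22, 2.22, 2.79, 3.14, 3.14, 3.14].

INTERFACE

Orientations are given as [roll, pitch, yaw] about the fixed x, y, z axes, in that order (R = Rz(yaw) Ry(pitch) Rx(roll)).
In Python, from cell import env, viewer gives the robot as it stands.
- The arm moves only by the tool play_rows, never from a script. Its argument "increments" is a list of rows, each an object of numbers: "dx", "dy", "dz": the shift along the tool's x, y, z in mm; "rx", "ry", "rz": the turn, a rotation vector about the tool's x, y, z in units of 6 degrees (1.0 is 6 degrees). A call has 1 to 8 rows; each row is the pose to reach, as a shift and turn from the pose measured when the call began, along the tool's axes at that moment; what a row does not reach only later rows make up. A row lasts 1/12 s, in which the tool goes at most 41.7 mm and 7.16 degrees, less where a joint would pass 70% of its speed; a pose out of reach is approached as far as the arm can. A call with a gripper value outside its range is refused whole. "fingers" is the opening, from 0 (shut) to 1 (fully open), set as the call begins (left out, the last holds). The fingers move at their own pace and stop on an object; the grip force is fixed at half the most. Time passes only in rows, so rows that repeat a pose let the fingers close. It gives the time, the measured TCP pose, the force and the opening at its end, in the units of the state.
- env.state(): the state, without advancing time (a new reading comes with each control period).
- viewer.read_camera(name): name is "scene" or "top" or "wrist"; returns a dict with "image" (420x560x3 uint8, red, green, blue), "fx", "fy", "cx", "cy" (pixels), "rvec" (rotation vector, rad) and "tvec" (3), from world to camera coordinates, as OpenCV has them. Camera axes: x right, y down, z forward; pixel columns grow to the right and rows downward; lengths in mm; the calibration is good to about 2 mm. A picture is of the moment at which its call begins. There is no depth.
- env.job_done(): hands the job in, once; it reports no verdict.
The state is a dict: "t": time; "joints": joint angles; "qvel": joint speeds; "tau": joint torques, N m; "eef_pos": TCP position; "tcp_rot": TCP orientation; "ft_force": force on the tool from outside, world axes, zero at the start; "moment": the same for the moment, N m; "opening": opening from 0.0 (shut) to 1.0 (fully open).
Only numpy, scipy, OpenCV 4.12 (cv2) and the standard library are available. Lean on these libraries where they do the work, as an engineer would, in place of code of your own. Each camera call takes 0.05 s, during which the arm holds its last target.

## Working session

There is one attempt and no reset: what is moved stays moved. The work goes in short steps, Python scripts to look and compute and a tool call to move; the robot and the scene stay as the last step left them, time stands still between calls to the robot, and variables do not carry over. Pictures are saved under pics/ and viewed, and the job is handed in when it is done.

Besides the shell and the picture viewer there is one more tool, called after "Emit:" as a command line: name --argument value ..., lists and objects as JSON in quotes. play_rows: Moves the arm, as the interface text tells. Its arguments: {"type":"object","properties":{"increments":{"type":"array","items":{"type":"object","properties":{"dx":{"type":"number"},"dy":{"type":"number"},"dz":{"type":"number"},"rx":{"type":"number"},"ry":{"type":"number"},"rz":{"type":"number"}}}},"fingers":{"type":"number"}},"required":["increments"]}

```bash
ls; mkdir -p pics; python3 - <<'E'
from cell import env, viewer
import cv2
print(env.state(), env.grasp_offset)
for n in ("scene","top","wrist"):
    d=viewer.read_camera(n); cv2.imwrite(f"pics/{n}0.png",d["image"][:,:,::-1]); print(n,d["fx"],d["fy"],d["cx"],d["cy"],d["rvec"],d["tvec"])
E
```

```text
pics
{'t': 0.0, 'joints': array([-1.41258897e+00,  4.91579269e-01,  1.55944473e+00,  3.36912405e-05,
        1.09168373e+00, -1.05588061e-01]), 'qvel': array([-1.48015938e-03, -4.76168520e-04, -1.05519130e-03,  1.36458507e-03,
       -1.25179304e-03,  9.90141877e-05]), 'tau': array([ 3.07650313e-03, -6.12627625e+01, -2.58178711e+01,  6.94223866e-02,
        4.82591742e-02, -1.07636563e-04]), 'eef_pos': array([ 162.99400073, -603.34531701,  404.15100635]), 'tcp_rot': array([-3.14048693e+00, -1.47234577e-04,  2.63779789e-01]), 'ft_force': array([-0.07086749,  0.76047389,  0.89384985]), 'moment': array([0.02662575, 0.01141267, 0.02368896]), 'opening': 1.0010564571835552} 171.3
scene 438.2171343956917 438.2171343956917 276.53415857466695 212.44632733850582 [ 0.70063598 -2.31520367  1.47448327] [564.40307502 176.06810437 862.98006623]
top 392.43015171459615 392.43015171459615 282.6359405955223 205.55278709350515 [ 2.1570415  -2.21229318  0.05895842] [195.87731599 572.364567   987.03187075]
wrist 352.59210138988175 352.59210138988175 283.5418360799156 211.61322735034258 [-2.32631186  1.78051579  0.23109462] [-624.0233797   -28.1573046   391.67899535]
```

View pics/scene0.png

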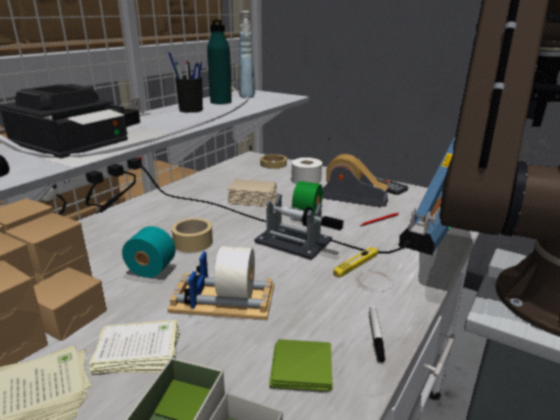

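View pics/top0.png

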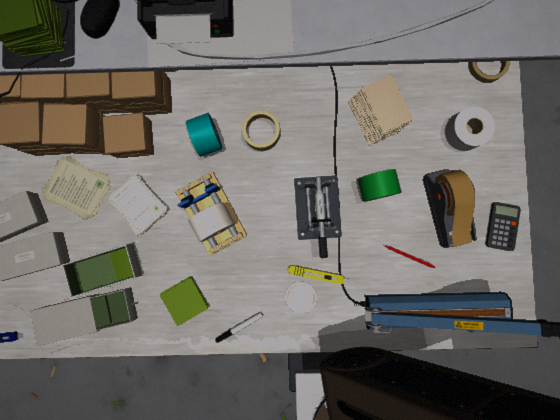

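View pics/wrist0.png

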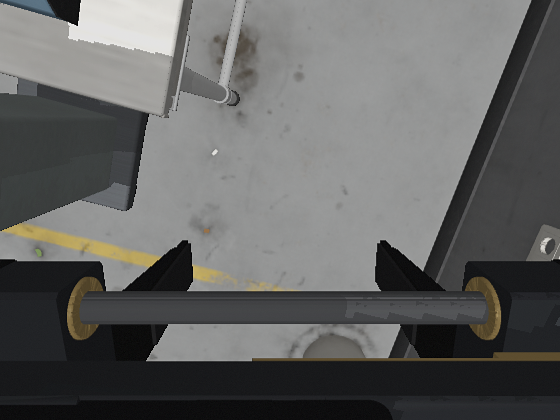

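The top view shows the stand at about (318,208) with its handle at (323,245), and the cradle at about (210,212) with its blue fence at (198,192). The cutter is at (316,275), below the handle. I'll zoom in next.

```bash
cat > h.py <<'E'
import numpy as np, cv2
from cell import env, viewer
def cam(n):
    d=viewer.read_camera(n); d["R"]=cv2.Rodrigues(np.array(d["rvec"],float))[0]; d["t"]=np.array(d["tvec"],float); return d
def ray(d,u,v,z):
    C=-d["R"].T@d["t"]; r=d["R"].T@np.array([(u-d["cx"])/d["fx"],(v-d["cy"])/d["fy"],1.]); return C+r*(z-C[2])/r[2]
def proj(d,P):
    p=d["R"]@np.array(P,float)+d["t"]; return d["fx"]*p[0]/p[2]+d["cx"], d["fy"]*p[1]/p[2]+d["cy"]
def tri(obs):
    A=np.zeros((3,3));b=np.zeros(3)
    for d,u,v in obs:
        C=-d["R"].T@d["t"]; r=d["R"].T@np.array([(u-d["cx"])/d["fx"],(v-d["cy"])/d["fy"],1.]); r/=np.linalg.norm(r); M=np.eye(3)-np.outer(r,r); A+=M;b+=M@C
    return np.linalg.solve(A,b)
def crop(d,x0,y0,x1,y1,s,name):
    im=d["image"][y0:y1,x0:x1,::-1]; cv2.imwrite(name,cv2.resize(im,None,fx=s,fy=s,interpolation=cv2.INTER_CUBIC))
E
python3 - <<'E'
from h import *
t=cam("top"); s=cam("scene")
crop(t,160,160,360,300,4,"pics/t1.png"); crop(s,160,160,360,320,3.75,"pics/s1.png")
print(-t["R"].T@t["t"],-s["R"].T@s["t"])
E
```

```text
[ 513.50230872  172.86784913 1023.05088829] [ 80.73007287 902.11437037 523.4097069 ]
```

View pics/t1.png

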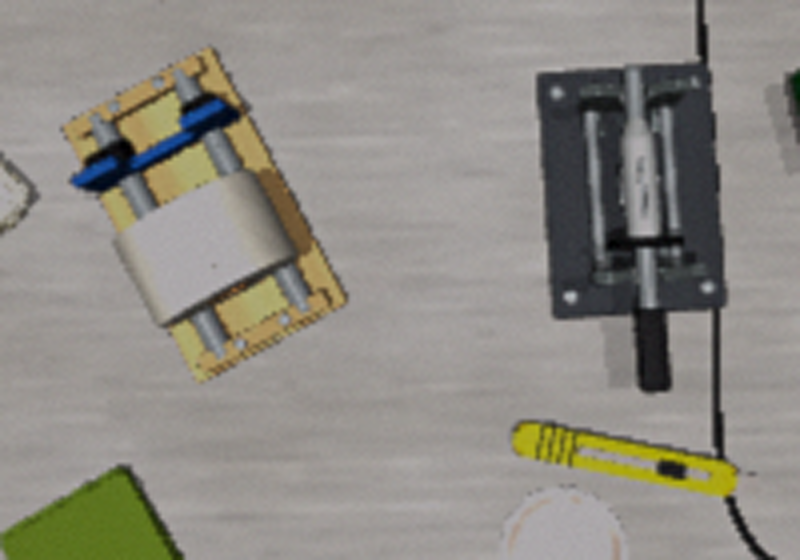

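View pics/s1.png

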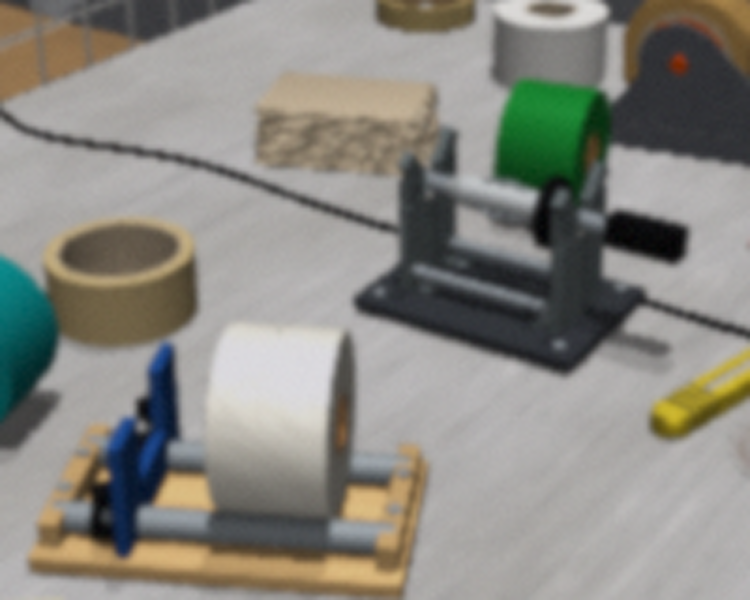

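The stand's base corners (crop pixels) are about (538,73), (708,63), (725,303) and (553,318). The cradle's are (62,128), (213,47), (348,298) and (200,382). I'll work out rough poses from these.

```bash
python3 - <<'E'
from h import *
t=cam("top")
f=lambda L,z:np.array([ray(t,u/4+160-.375,v/4+160-.375,z)[:2] for u,v in L])
S=f([(538,73),(708,63),(725,303),(553,318)],12)
for z in (8,12):
  Cc=f([(62,128),(213,47),(348,298),(200,382)],z)
  for n,P in (("stand",S),("cradle",Cc)):
    ax=(P[0]+P[1]-P[2]-P[3])/2; print(n,z,P.mean(0).round(1),"len",np.linalg.norm(ax).round(1),"wid",np.linalg.norm((P[0]+P[3]-P[1]-P[2])/2).round(1),"yaw",np.arctan2(ax[1],ax[0]).round(4), "yaw from y", (np.arctan2(*( (P[0]+P[3]-P[1]-P[2])/2)[::-1])-np.pi/2).round(4))
# spindle points at z=78
h=f([(653,390),(652,312),(648,300),(636,68)],78); print(h.round(1)); 
a=h[3]-h[0]; print("spindle yaw",np.arctan2(a[1],a[0]),np.linalg.norm(a))
c=f([(515,440),(735,480)],20);print("cutter",c)
E
```

```text
stand 8 [572.1  92. ] len 156.9 wid 110.5 yaw 0.0352 yaw from y 0.0474
cradle 8 [563.6 367.7] len 187.2 wid 110.3 yaw 0.4799 yaw from y 0.4811
stand 12 [572.1  92. ] len 156.9 wid 110.5 yaw 0.0352 yaw from y 0.0474
cradle 12 [563.4 366.9] len 186.5 wid 109.9 yaw 0.4799 yaw from y 0.4811
[[447.4  87.8]
 [493.9  86.9]
 [501.1  89.1]
 [641.4  91.9]]
spindle yaw 0.021614716051900563 193.96887834424118
cutter [[414.02355169 170.85397152]
 [385.635785    32.56166466]]
```

```bash
cat >> h.py <<'E'
from scipy.spatial.transform import Rotation as Ro
def inc(x,y,z,yaw,pitch=0.,s=None):
    s=s or env.state(); R=Ro.from_euler('xyz',s["tcp_rot"]); T=Ro.from_euler('xyz',[np.pi,pitch,yaw])
    d=R.inv().apply(np.array([x,y,z])-s["eef_pos"]); r=(R.inv()*T).as_rotvec()/np.radians(6)
    print("d",d.round(1),"r",r.round(3),"rows>=",(np.linalg.norm(d)/41.7).round(1),(np.linalg.norm(r)*6/7.16).round(1))
E
python3 -c "
from h import *
inc(400,-400,480,.264)"
```

```text
d [ 281.8 -134.6  -75.4] r [-0.003 -0.    -0.002] rows>= 7.7 0.0
```

Emit:
play_rows --increments '[{"dx":35,"dy":-17,"dz":-18},{"dx":70,"dy":-34,"dz":-36},{"dx":106,"dy":-51,"dz":-54},{"dx":141,"dy":-67,"dz":-72},{"dx":176,"dy":-84,"dz":-75},{"dx":211,"dy":-101,"dz":-75},{"dx":247,"dy":-118,"dz":-75},{"dx":282,"dy":-135,"dz":-75}]' --fingers 1

```text
invalid input
```

```bash
python3 -c "
from h import *
inc(460,-90,480,.04)"
```

```text
d [ 420.6 -418.2  -75.3] r [-0.003 -0.     2.137] rows>= 14.3 1.8
```

Emit:
play_rows --increments '[{"dx":35,"dy":-17,"dz":-18,"rx":0,"ry":0,"rz":0},{"dx":70,"dy":-34,"dz":-36,"rx":0,"ry":0,"rz":0},{"dx":106,"dy":-51,"dz":-54,"rx":0,"ry":0,"rz":0},{"dx":141,"dy":-67,"dz":-72,"rx":0,"ry":0,"rz":0},{"dx":176,"dy":-84,"dz":-75,"rx":0,"ry":0,"rz":0},{"dx":211,"dy":-101,"dz":-75,"rx":0,"ry":0,"rz":0},{"dx":247,"dy":-118,"dz":-75,"rx":0,"ry":0,"rz":0},{"dx":282,"dy":-135,"dz":-75,"rx":0,"ry":0,"rz":0}]' --fingers 1.0

```text
t: 0.97
eef_pos: [401.2, -397.8, 479.9]
tcp_rot: [3.141, -0.0, 0.264]
ft_force: [0.4, -0.8, 0.3]
opening: 0.999
```

```bash
python3 -c "
from h import *
inc(460,-90,480,.04)"
```

```text
d [ 1.370e+02 -2.819e+02 -1.000e-01] r [ 1.000e-03 -3.000e-03  2.137e+00] rows>= 7.5 1.8
```

Emit:
play_rows --increments '[{"dx":17,"dy":-35,"dz":0,"rx":0,"ry":0,"rz":0.27},{"dx":34,"dy":-70,"dz":0,"rx":0,"ry":0,"rz":0.53},{"dx":51,"dy":-106,"dz":0,"rx":0,"ry":0,"rz":0.8},{"dx":68,"dy":-141,"dz":0,"rx":0,"ry":0,"rz":1.07},{"dx":86,"dy":-176,"dz":0,"rx":0,"ry":0,"rz":1.33},{"dx":103,"dy":-211,"dz":0,"rx":0,"ry":0,"rz":1.6},{"dx":120,"dy":-247,"dz":0,"rx":0,"ry":0,"rz":1.87},{"dx":137,"dy":-282,"dz":0,"rx":0,"ry":0,"rz":2.14}]' --fingers 1.0

```text
t: 1.63
eef_pos: [459.7, -87.9, 480.1]
tcp_rot: [3.141, -0.001, 0.038]
ft_force: [0.5, 0.3, -0.4]
opening: 1.004
```

```bash
python3 -c "
from h import *
d=cam('wrist'); print((-d['R'].T@d['t']),env.state()['eef_pos'], d['R'])
inc(466,89,430,.04)"
```

```text
[531.90562524 -84.4227765  461.25576278] [460.21267462 -83.23679174 480.23195483] [[ 3.84255661e-02 -9.99261463e-01  6.07991181e-05]
 [-9.66661253e-01 -3.71565440e-02  2.53348404e-01]
 [-2.53159037e-01 -9.79382799e-03 -9.67375099e-01]]
d [  12.4 -171.8   50.5] r [-0.015 -0.01  -0.015] rows>= 4.3 0.0
```

Emit:
play_rows --increments '[{"dx":2,"dy":-28,"dz":8,"rx":0,"ry":0,"rz":0},{"dx":4,"dy":-57,"dz":17,"rx":0,"ry":0,"rz":0},{"dx":6,"dy":-86,"dz":25,"rx":0,"ry":0,"rz":0},{"dx":8,"dy":-115,"dz":34,"rx":0,"ry":0,"rz":0},{"dx":10,"dy":-143,"dz":42,"rx":0,"ry":0,"rz":0},{"dx":12,"dy":-172,"dz":50,"rx":0,"ry":0,"rz":0},{"dx":12,"dy":-172,"dz":50,"rx":0,"ry":0,"rz":0}]' --fingers 1.0

```text
t: 2.27
eef_pos: [465.3, 92.4, 429.3]
tcp_rot: [-3.139, 0.001, 0.041]
ft_force: [-0.3, 0.3, 0.2]
opening: 1.004
```

```bash
python3 -c "
from h import *
d=cam('wrist'); np.save('w1.npy',d,allow_pickle=True);cv2.imwrite('pics/w1.png',d['image'][:,:,::-1]); print(env.state()['eef_pos'],env.state()['tcp_rot'])"
```

```text
[465.44407921  90.92153137 429.91765944] [-3.13991864e+00  2.00495610e-04  4.18324110e-02]
```

View pics/w1.png

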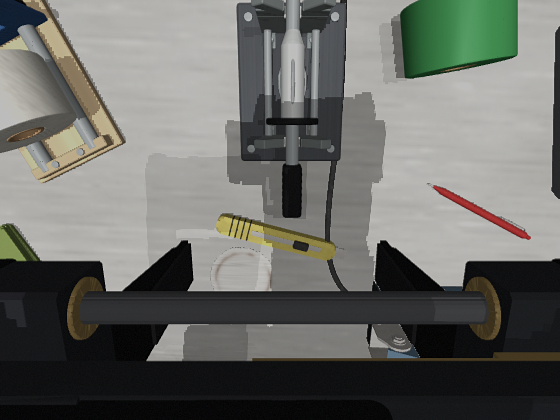

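The wrist view shows the handle at (292,165–217), the flange at (292,121), and the stand base's near edge at row ~159 with screws near (251,149) and (330,148). I'll zoom in.

```bash
python3 -c "
from h import *
d=np.load('w1.npy',allow_pickle=True).item()
crop(d,210,0,370,110,5,'pics/w1a.png');crop(d,210,105,370,225,5,'pics/w1b.png')"
```

```text
(no output)
```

View pics/w1a.png

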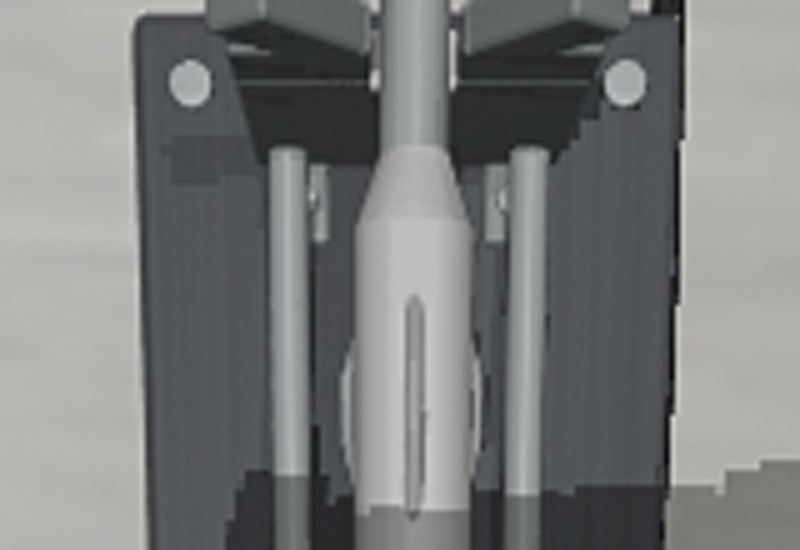

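View pics/w1b.png

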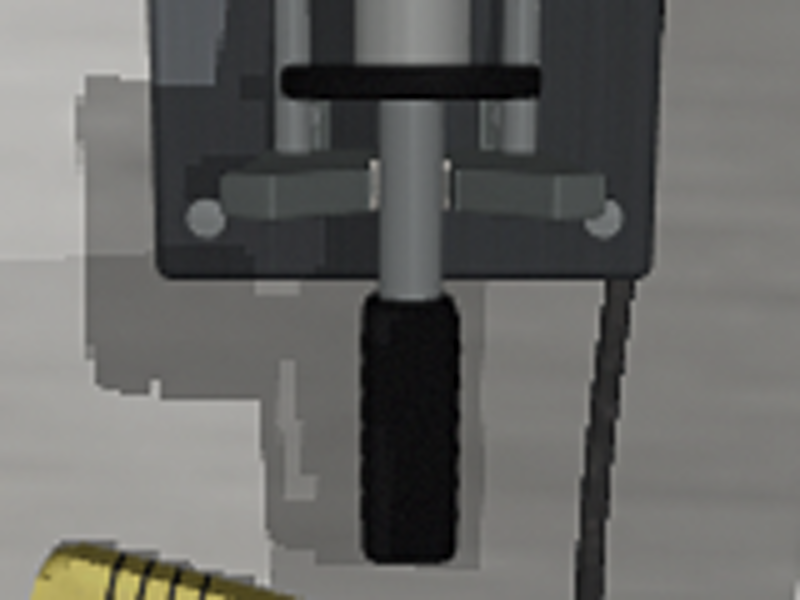

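```bash
python3 -c "
from h import *
d=np.load('w1.npy',allow_pickle=True).item()
f=lambda L,o,z:np.array([ray(d,u/5+210-.4,v/5+o-.4,z)[:2] for u,v in L])
B=np.vstack([f([(137,17),(675,17)],0,12),f([(653,280),(158,280)],105,12)])
print(B.round(1)); ax=(B[0]+B[1]-B[2]-B[3])/2; print('stand',B.mean(0).round(1),np.linalg.norm(ax),np.linalg.norm(B[3]-B[2]),np.linalg.norm(B[0]-B[1]),np.arctan2(ax[1],ax[0]), np.arctan2(*((B[0]+B[3]-B[1]-B[2])[::-1]))-np.pi/2)
sc=np.vstack([f([(190,83),(626,82)],0,13),f([(603,219),(206,218)],105,13)]);a=(sc[0]+sc[1]-sc[2]-sc[3])/2
print('screws',sc.mean(0),np.arctan2(a[1],a[0]))
h=np.vstack([f([(410,560)],105,80),f([(411,297)],105,82),f([(411,200)],105,78),f([(411,65)],105,78),f([(415,100)],0,78)])
print(h.round(1)); a=h[4]-h[2]; print(np.arctan2(a[1],a[0]))
"
```

```text
[[648.5 148.9]
 [652.9  40.3]
 [494.5  31.6]
 [489.9 142.9]]
stand [571.4  90.9] 158.67386080515394 111.40244117195782 108.74624639458992 0.04610073027848269 0.04136578935894608
screws [572.21431135  90.88602188] 0.04128289843188172
[[445.8  85.4]
 [497.   87.7]
 [514.5  88.4]
 [538.7  89.6]
 [619.3  92.7]]
0.04103978460042921
```

```bash
python3 -c "
from h import *
inc(481.4,87,300,.041);inc(481.4,87,249.3,.041)"
```

```text
d [ 15.8   4.8 129.9] r [-0.016  0.002  0.008] rows>= 3.1 0.0
d [ 15.8   4.9 180.6] r [-0.016  0.002  0.008] rows>= 4.3 0.0
```

Emit:
play_rows --increments '[{"dx":5,"dy":1.6,"dz":35,"rx":0,"ry":0,"rz":0},{"dx":10,"dy":3.2,"dz":70,"rx":0,"ry":0,"rz":0},{"dx":15.8,"dy":4.8,"dz":100,"rx":0,"ry":0,"rz":0},{"dx":15.8,"dy":4.8,"dz":130,"rx":0,"ry":0,"rz":0},{"dx":15.8,"dy":4.8,"dz":150,"rx":0,"ry":0,"rz":0},{"dx":15.8,"dy":4.8,"dz":170,"rx":0,"ry":0,"rz":0},{"dx":15.8,"dy":4.8,"dz":180.6,"rx":0,"ry":0,"rz":0},{"dx":15.8,"dy":4.8,"dz":180.6,"rx":0,"ry":0,"rz":0}]' --fingers 1.0

```text
t: 2.98
eef_pos: [481.4, 86.1, 247.6]
tcp_rot: [-3.14, 0.003, 0.041]
ft_force: [0.1, 0.1, 0.4]
opening: 0.999
```

```bash
python3 -c "
from h import *
d=cam('wrist');cv2.imwrite('pics/w2.png',d['image'][:,:,::-1]); print(env.state()['ft_force']);inc(481.4,87,249.3,.041)"
```

```text
[0.11949746 0.37797904 0.06515875]
d [-0.2 -0.7 -0.5] r [-0.015  0.018  0.   ] rows>= 0.0 0.0
```

View pics/w2.png

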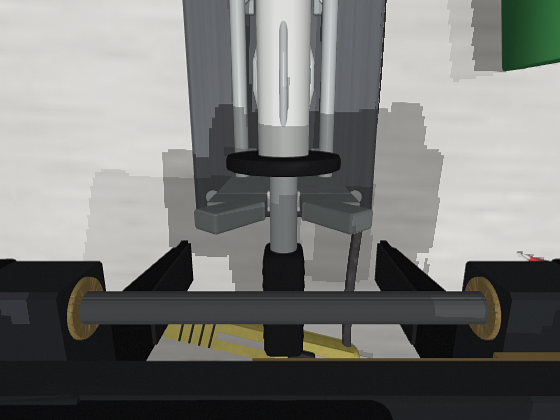

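The handle at (283,245–355) lies midway between the fingers. I'll close on it.

Emit:
play_rows --increments '[{"dx":0,"dy":-0.5,"dz":0,"rx":0,"ry":0,"rz":0},{"dx":0,"dy":-0.5,"dz":0,"rx":0,"ry":0,"rz":0},{"dx":0,"dy":-0.5,"dz":0,"rx":0,"ry":0,"rz":0},{"dx":0,"dy":-0.5,"dz":0,"rx":0,"ry":0,"rz":0},{"dx":0,"dy":-0.5,"dz":0,"rx":0,"ry":0,"rz":0},{"dx":0,"dy":-0.5,"dz":0,"rx":0,"ry":0,"rz":0},{"dx":0,"dy":-0.5,"dz":0,"rx":0,"ry":0,"rz":0},{"dx":0,"dy":-0.5,"dz":0,"rx":0,"ry":0,"rz":0}]' --fingers 0.0

```text
t: 3.7
eef_pos: [481.5, 86.8, 248.9]
tcp_rot: [-3.14, 0.002, 0.041]
ft_force: [0.3, 0.2, -0.8]
opening: 0.494
```

Emit:
play_rows --increments '[{"dx":0,"dy":0,"dz":0,"rx":0,"ry":0,"rz":0},{"dx":0,"dy":0,"dz":0,"rx":0,"ry":0,"rz":0},{"dx":0,"dy":0,"dz":0,"rx":0,"ry":0,"rz":0},{"dx":0,"dy":0,"dz":0,"rx":0,"ry":0,"rz":0}]' --fingers 0.0

```text
t: 4.03
eef_pos: [481.5, 86.8, 248.9]
tcp_rot: [-3.14, 0.002, 0.041]
ft_force: [-1.3, 0.7, -0.7]
opening: 0.218
```

```bash
python3 -c "
from h import *
d=cam('wrist');np.save('w3.npy',d,allow_pickle=True);cv2.imwrite('pics/w3.png',d['image'][:,:,::-1]); print(env.state())"
```

```text
{'t': 4.0833, 'joints': array([0.04297191, 0.53822643, 2.0369092 , 0.00298165, 0.56835148,
       1.57007452]), 'qvel': array([-0.00109833, -0.00031173,  0.00061497,  0.00039587,  0.00091327,
       -0.00179542]), 'tau': array([ 2.69213878e-01, -5.23994887e+01, -1.38759005e+01,  6.11569849e-02,
       -7.79167889e-02, -1.33610034e-02]), 'eef_pos': array([481.55627935,  86.79837414, 248.8376342 ]), 'tcp_rot': array([-3.13999120e+00,  1.89531718e-03,  4.11808114e-02]), 'ft_force': array([0.52920768, 0.46776666, 0.69416003]), 'moment': array([ 0.06695309, -0.04957317,  0.03035484]), 'opening': 0.18617986970746297}
```

View pics/w3.png

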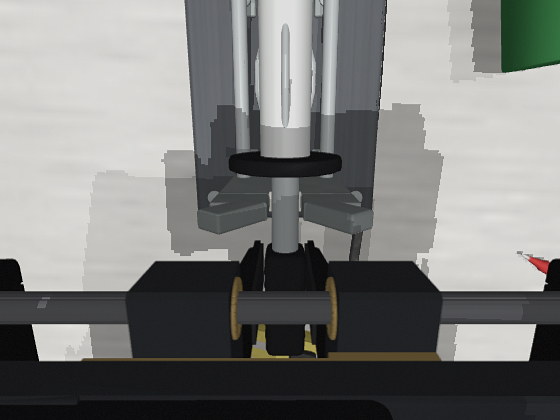

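Emit:
play_rows --increments '[{"dx":0,"dy":0,"dz":0,"rx":0,"ry":0,"rz":0},{"dx":0,"dy":0,"dz":0,"rx":0,"ry":0,"rz":0},{"dx":0,"dy":0,"dz":-3,"rx":0,"ry":0,"rz":0},{"dx":0,"dy":0,"dz":-8,"rx":0,"ry":0,"rz":0},{"dx":0,"dy":0,"dz":-15,"rx":0,"ry":0,"rz":0},{"dx":0,"dy":0,"dz":-25,"rx":0,"ry":0,"rz":0},{"dx":0,"dy":0,"dz":-35,"rx":0,"ry":0,"rz":0},{"dx":0,"dy":0,"dz":-45,"rx":0,"ry":0,"rz":0}]' --fingers 0.0

```text
t: 4.75
eef_pos: [481.6, 86.7, 295.1]
tcp_rot: [-3.14, 0.002, 0.041]
ft_force: [0.1, 0.9, -2.3]
opening: 0.184
```

Emit:
play_rows --increments '[{"dx":0,"dy":0,"dz":-15,"rx":0,"ry":0,"rz":0},{"dx":0,"dy":0,"dz":-35,"rx":0,"ry":0,"rz":0},{"dx":0,"dy":0,"dz":-55,"rx":0,"ry":0,"rz":0},{"dx":0,"dy":0,"dz":-75,"rx":0,"ry":0,"rz":0},{"dx":0,"dy":0,"dz":-85,"rx":0,"ry":0,"rz":0},{"dx":0,"dy":0,"dz":-85,"rx":0,"ry":0,"rz":0}]' --fingers 0.0

```text
t: 5.25
eef_pos: [481.6, 86.6, 383.1]
tcp_rot: [-3.14, -0.003, 0.041]
ft_force: [-0.4, 1.0, -1.4]
opening: 0.186
```

```bash
python3 -c "
from h import *
d=cam('wrist');np.save('w4.npy',d,allow_pickle=True);cv2.imwrite('pics/w4.png',d['image'][:,:,::-1]); 
t=cam('scene');crop(t,220,120,420,270,4,'pics/s4.png');np.save('s4.npy',t,allow_pickle=True);print(env.state()['opening'],env.state()['moment'])"
```

```text
0.18763862952759292 [ 0.01138913  0.14401674 -0.06562447]
```

View pics/w4.png

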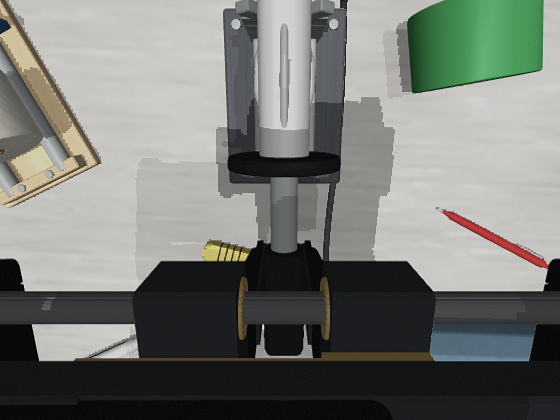

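View pics/s4.png

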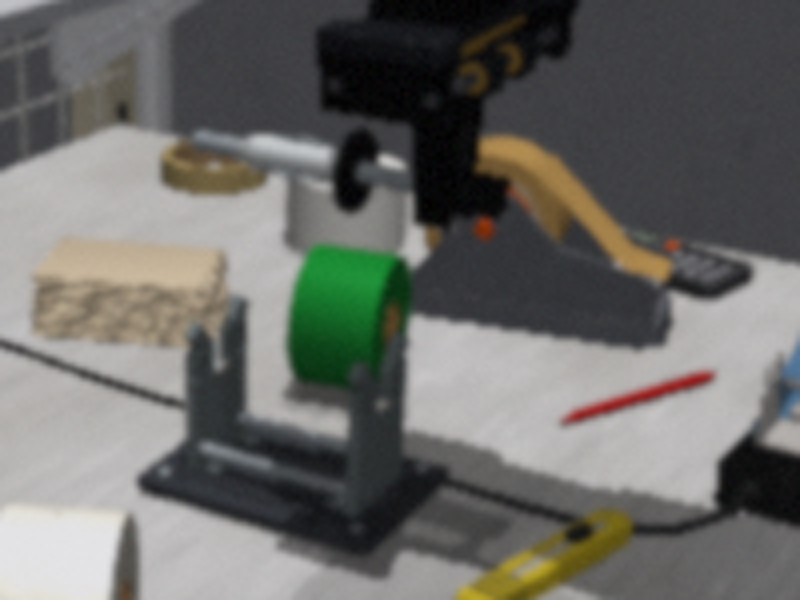

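The spindle is held without slipping: the flange is at (285,162) in both wrist views. Next I'll move above the cradle and measure it.

```bash
python3 -c "
from h import *
inc(474.8,320.8,440,.48)"
```

```text
d [   3.  -234.4  -59. ] r [-1.600e-02  3.000e-03 -4.191e+00] rows>= 5.8 3.5
```

Emit:
play_rows --increments '[{"dx":0,"dy":-20,"dz":-10,"rx":0,"ry":0,"rz":-0.4},{"dx":1,"dy":-55,"dz":-25,"rx":0,"ry":0,"rz":-1},{"dx":1,"dy":-90,"dz":-40,"rx":0,"ry":0,"rz":-1.6},{"dx":2,"dy":-125,"dz":-50,"rx":0,"ry":0,"rz":-2.3},{"dx":2,"dy":-160,"dz":-59,"rx":0,"ry":0,"rz":-2.9},{"dx":3,"dy":-195,"dz":-59,"rx":0,"ry":0,"rz":-3.5},{"dx":3,"dy":-220,"dz":-59,"rx":0,"ry":0,"rz":-3.95},{"dx":3,"dy":-234,"dz":-59,"rx":0,"ry":0,"rz":-4.19}]' --fingers 0.0

```text
t: 6.02
eef_pos: [474.2, 322.9, 438.8]
tcp_rot: [-3.14, 0.001, 0.484]
ft_force: [-0.8, -0.4, -1.4]
opening: 0.187
```

```bash
python3 -c "
from h import *
d=cam('wrist');np.save('w5.npy',d,allow_pickle=True);cv2.imwrite('pics/w5.png',d['image'][:,:,::-1]); s=env.state();print(s['eef_pos'],s['tcp_rot'],s['opening'])"
```

```text
[474.25834671 323.6996466  438.68719752] [-3.13921983e+00  1.40771831e-03  4.85466055e-01] 0.18728715580649685
```

View pics/w5.png

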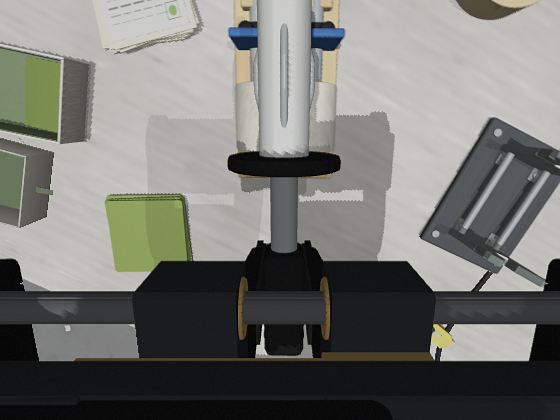

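The spindle hides the cradle, so I'll move sideways and back for an unobstructed view.

Emit:
play_rows --increments '[{"dx":-5,"dy":25,"dz":0,"rx":0,"ry":0,"rz":0},{"dx":-10,"dy":60,"dz":0,"rx":0,"ry":0,"rz":0},{"dx":-15,"dy":90,"dz":0,"rx":0,"ry":0,"rz":0},{"dx":-20,"dy":115,"dz":0,"rx":0,"ry":0,"rz":0},{"dx":-20,"dy":115,"dz":0,"rx":0,"ry":0,"rz":0},{"dx":-20,"dy":115,"dz":0,"rx":0,"ry":0,"rz":0}]' --fingers 0.0

```text
t: 6.57
eef_pos: [510.6, 210.8, 437.8]
tcp_rot: [-3.139, 0.003, 0.482]
ft_force: [-0.2, 0.5, -2.1]
opening: 0.188
```

```bash
python3 -c "
from h import *
d=cam('wrist');np.save('w6.npy',d,allow_pickle=True);crop(d,80,0,300,165,3.6,'pics/w6.png'); s=env.state();print(s['eef_pos'],s['tcp_rot'],s['opening'])"
```

```text
[510.33472257 211.73962145 437.88293429] [-3.13891262e+00  2.62772185e-03  4.83081596e-01] 0.18728531240601407
```

View pics/w6.png

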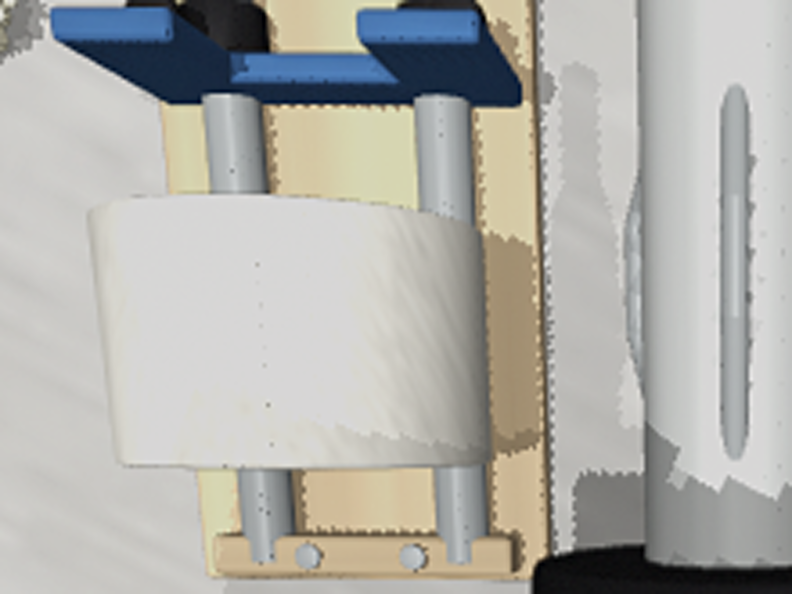

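```bash
python3 -c "
from h import *
d=np.load('w6.npy',allow_pickle=True).item()
f=lambda L,z:np.array([ray(d,u/3.6+80-.36,v/3.6-.36,z)[:2] for u,v in L])
w=f([(208,577),(550,577)],12); print('basew z12',np.linalg.norm(w[0]-w[1]), w.mean(0)); w=f([(208,577),(550,577)],6);print('z6',np.linalg.norm(w[0]-w[1]),w.mean(0))
n=w[0]-w[1]; print('yaw from near edge',np.arctan2(n[1],n[0])-np.pi/2)
for z in (18,21,24):
  r=f([(263,562),(459,562),(232,97),(442,97)],z); a=r[2:].mean(0)-r[:2].mean(0); print(z,'rails near mid',r[:2].mean(0),'far',r[2:].mean(0),np.arctan2(a[1],a[0]), 'sep',np.linalg.norm(r[0]-r[1]),np.linalg.norm(r[2]-r[3]),'ind',[np.arctan2(*(r[i+2]-r[i])[::-1]).round(4) for i in (0,1)])
s=f([(308,556),(413,556)],27);print('screws',s.mean(0))
ft=f([(53,25),(475,25)],77); print('fence top near edge ends',ft,ft.mean(0),np.linalg.norm(ft[0]-ft[1])); m=ft[0]-ft[1];print(np.arctan2(m[1],m[0])-np.pi/2)
c0=np.array([563.5,367]);u=np.array([np.cos(.482),np.sin(.482)]);v=np.array([-u[1],u[0]])
for nm,P in (('base',w.mean(0)),('screws',s.mean(0)),('fence',ft.mean(0)),('nearrail',f([(263,562),(459,562)],21).mean(0)),('farrail',f([(232,97),(442,97)],21).mean(0)),('rollnear',f([(303,466)],112)[0]),('rollfar',f([(270,197)],112)[0])): print(nm,(P-c0)@u,(P-c0)@v)
# roll silhouettes at z 66 nearly: left(95,205)-(120,465); right (480,230)-(490,440)
"
```

```text
basew z12 109.2697712522037 [480.21443106 324.43862293]
z6 110.88208488640615 [478.8215954  325.61539341]
yaw from near edge 0.4823814890323632
18 rails near mid [483.29982404 330.12911849] far [602.07773895 388.76594372] 0.45856898367972604 sep 61.51670363565164 60.27698889521249 ind [np.float64(0.4539), np.float64(0.4632)]
21 rails near mid [483.98356772 329.48931003] far [601.872054   387.68705303] 0.45856898367972515 sep 61.05605640229933 59.82562485051593 ind [np.float64(0.4539), np.float64(0.4632)]
24 rails near mid [484.66731141 328.84950156] far [601.66636904 386.60816234] 0.45856898367972565 sep 60.595409168947 59.374260805819375 ind [np.float64(0.4539), np.float64(0.4632)]
screws [486.96218623 329.06533746]
fence top near edge ends [[580.82591087 434.57476789]
 [628.03647715 344.19594917]] [604.43119401 389.38535853] 101.96650646737847
0.4813776704387829
base -94.21488644980639 2.5832227540862647
screws -85.40252716690235 1.8665241435778555
fence 46.64466943834675 0.8612387815457012
nearrail -87.84525701750626 3.6229386259093346
farrail 43.58983997555248 0.5427170091587321
rollnear -56.01913050966723 -11.215750805392616
rollfar 2.5891426892549965 -8.9396170518923
```

```bash
python3 -c "
from h import *
d=np.load('w5.npy',allow_pickle=True).item()
crop(d,210,0,360,190,4.2,'pics/w5a.png')"
```

```text
(no output)
```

View pics/w5a.png

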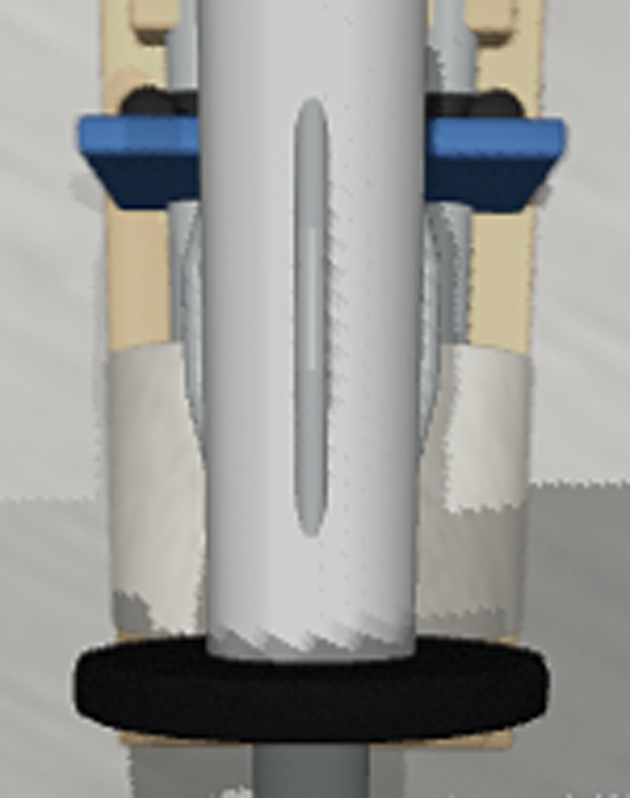

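```bash
python3 -c "
from h import *
d=np.load('w5.npy',allow_pickle=True).item()
C=-d['R'].T@d['t'];print(C)
f=lambda L,z:np.array([ray(d,u/4.2+210-.38,v/4.2-.38,z)[:2] for u,v in L])
c0=np.array([563.5,367]);u=np.array([np.cos(.482),np.sin(.482)]);v=np.array([-u[1],u[0]])
tcp=np.array([474.258,323.70]); print('tcp',(tcp-c0)@u,(tcp-c0)@v,'cam',(C[:2]-c0)@u,(C[:2]-c0)@v)
def pr(n,L,z):
  P=f(L,z); print(n,[((p-c0)@u).round(1) for p in P],[((p-c0)@v).round(2) for p in P],'mid',((P.mean(0)-c0)@v).round(2))
pr('fence',[(81,118),(564,118)],77)
pr('fence_n',[(81,153),(563,156)],77)
pr('base near',[(123,742),(510,742)],9)
pr('base 330',[(107,330),(533,330)],9)
pr('roll far',[(110,350),(529,353)],66)
pr('roll near',[(113,600),(524,600)],66)
zs=438.7-170.8
pr('journal',[(253,770),(370,770)],zs)
pr('hub n',[(207,640),(415,640)],zs)
pr('hub f',[(201,100),(427,100)],zs)
"
```

```text
[538.17641339 356.9779913  419.76593387]
tcp -99.14643446488577 3.001515767094091 cam -27.0841846191554 2.8586081627641864
fence [np.float64(50.3), np.float64(50.6)] [np.float64(52.06), np.float64(-49.56)] mid 1.25
fence_n [np.float64(43.6), np.float64(43.2)] [np.float64(52.31), np.float64(-49.69)] mid 1.31
base near [np.float64(-92.9), np.float64(-92.6)] [np.float64(55.93), np.float64(-52.24)] mid 1.85
base 330 [np.float64(15.4), np.float64(15.7)] [np.float64(56.89), np.float64(-54.21)] mid 1.34
roll far [np.float64(5.3), np.float64(4.9)] [np.float64(48.86), np.float64(-45.59)] mid 1.63
roll near [np.float64(-50.1), np.float64(-49.9)] [np.float64(49.92), np.float64(-46.63)] mid 1.64
journal [np.float64(-54.3), np.float64(-54.3)] [np.float64(9.06), np.float64(-3.09)] mid 2.99
hub n [np.float64(-40.9), np.float64(-40.9)] [np.float64(13.64), np.float64(-7.48)] mid 3.08
hub f [np.float64(8.8), np.float64(8.8)] [np.float64(13.44), np.float64(-7.57)] mid 2.94
```

```bash
python3 -c "
from h import *
d=np.load('s4.npy',allow_pickle=True).item()
h=np.array([471.6,86.3,212.5]);u=np.array([np.cos(.041),np.sin(.041),0])
for a in (172,140,61,55):
  p=proj(d,h+a*u); q=proj(d,h+a*u+[0,0,3]); print(a,[(p[0]-220)*4+1.5,(p[1]-120)*4+1.5],'3mm up:',(q[1]-p[1])*4)
s=np.load('s4.npy',allow_pickle=True).item()
"
```

```text
172 [np.float64(188.72135420269433), np.float64(138.79658975595328)] 3mm up: -4.946572641900843
140 [np.float64(235.68915178889165), np.float64(147.682372647413)] 3mm up: -5.008926380363505
61 [np.float64(357.84214763920863), np.float64(170.79235558147082)] 3mm up: -5.1695693103885105
55 [np.float64(367.50064140970085), np.float64(172.61963476239487)] 3mm up: -5.18217713888987
```

The camera puts the spindle at v=3.0 mm, which matches the TCP. The cradle axis is at v≈1.6 mm with yaw 0.48, the roll's near face at u≈-51, and the fence face at u≈43. I'll go to the pre-insert pose.

```bash
cat >> h.py <<'E'
c0=np.array([563.5,367]);YW=.482;cu=np.array([np.cos(YW),np.sin(YW)]);cv=np.array([-cu[1],cu[0]])
def uv(u,v): return c0+u*cu+v*cv
def where():
    s=env.state(); p=s["eef_pos"][:2]-c0; print("t",s["t"],"u,v",(p@cu).round(2),(p@cv).round(2),"z",s["eef_pos"][2].round(2),"rot",s["tcp_rot"].round(4),"F",s["ft_force"].round(2),"along",(s["ft_force"][:2]@cu).round(2),"M",s["moment"].round(3),"op",s["opening"].round(3))
E
python3 -c "
from h import *
where()
x,y=uv(-232,1.7); print(x,y); inc(x,y,330,.482); inc(x,y,236.8,.482)"
```

```text
Traceback (most recent call last):
  File "h.py", line 24, in where
    s=env.state(); p=s["eef_pos"][:2]-c0; print("t",s["t"],"u,v",(p@cu).round(2),(p@cv).round(2),"z",s["eef_pos"][2].round(2),"rot",s["tcp_rot"].round(4),"F",s["ft_force"].round(2),"along",(s["ft_force"][:2]@cu).round(2),"M",s["moment"].round(3),"op",s["opening"].round(3))
                                                                                                                                                                                                                                                           ^^^^^^^^^^^^^^^^^^
AttributeError: 'float' object has no attribute 'round'
```

```bash
sed -i 's/s\["opening"\].round(3)/round(float(s["opening"]),3)/' h.py
python3 -c "
from h import *
where()
x,y=uv(-232,1.7); print(x,y); inc(x,y,330,.482); inc(x,y,236.8,.482)"
```

```text
t 6.6167 u,v -119.08 -112.93 z 437.88 rot [-3.1389e+00  2.6000e-03  4.8310e-01] F [-0.67  1.17 -2.18] along -0.05 M [-0.049  0.12  -0.004] op 0.187
357.1438160662218 260.96219847484235
d [-112.5 -114.5  108.5] r [-0.026  0.025  0.01 ] rows>= 4.6 0.0
d [-112.3 -114.2  201.7] r [-0.026  0.025  0.01 ] rows>= 6.2 0.0
```

Emit:
play_rows --increments '[{"dx":-25,"dy":-10,"dz":0,"rx":0,"ry":0,"rz":0},{"dx":-60,"dy":-25,"dz":5,"rx":0,"ry":0,"rz":0},{"dx":-90,"dy":-45,"dz":20,"rx":0,"ry":0,"rz":0},{"dx":-110,"dy":-70,"dz":40,"rx":0,"ry":0,"rz":0},{"dx":-112,"dy":-95,"dz":65,"rx":0,"ry":0,"rz":0},{"dx":-112,"dy":-110,"dz":90,"rx":-0.02,"ry":0.02,"rz":0.01},{"dx":-112.4,"dy":-114.4,"dz":108,"rx":-0.02,"ry":0.02,"rz":0.01},{"dx":-112.4,"dy":-114.4,"dz":108,"rx":-0.02,"ry":0.02,"rz":0.01}]' --fingers 0.0

```text
t: 7.28
eef_pos: [355.8, 261.9, 327.9]
tcp_rot: [-3.141, 0.006, 0.484]
ft_force: [-0.1, -0.4, -1.1]
opening: 0.189
```

```bash
python3 -c "
from h import *
where()
x,y=uv(-232,1.7);  inc(x,y,236.8,.482)"
```

```text
t 7.2833 u,v -232.79 3.18 z 327.86 rot [-3.1409  0.0058  0.4844] F [-0.08 -0.44 -1.11] along -0.28 M [-0.138  0.068  0.025] op 0.189
d [ 1.3  1.5 91.1] r [-0.007  0.056  0.023] rows>= 2.2 0.1
```

Emit:
play_rows --increments '[{"dx":0,"dy":0.5,"dz":20,"rx":0,"ry":0,"rz":0},{"dx":1,"dy":1,"dz":45,"rx":0,"ry":0.05,"rz":0.02},{"dx":1,"dy":1,"dz":65,"rx":0,"ry":0.05,"rz":0.02},{"dx":1,"dy":1,"dz":80,"rx":0,"ry":0.05,"rz":0.02},{"dx":1,"dy":1,"dz":90,"rx":0,"ry":0.05,"rz":0.02},{"dx":1,"dy":1,"dz":91,"rx":0,"ry":0.05,"rz":0.02},{"dx":1,"dy":1,"dz":91,"rx":0,"ry":0.05,"rz":0.02},{"dx":1,"dy":1,"dz":91,"rx":0,"ry":0.05,"rz":0.02}]' --fingers 0.0

```text
t: 7.95
eef_pos: [356.9, 261.4, 237.7]
tcp_rot: [-3.141, -0.0, 0.482]
ft_force: [0.1, -0.3, -2.2]
opening: 0.19
```

```bash
python3 -c "
from h import *
where()
x,y=uv(-232,1.7);  inc(x,y,236.8,.482)
s=cam('scene'); np.save('s7.npy',s,allow_pickle=True); crop(s,160,200,340,330,4.4,'pics/s7.png')
d=cam('wrist');np.save('w7.npy',d,allow_pickle=True);cv2.imwrite('pics/w7.png',d['image'][:,:,::-1])
where()"
```

```text
t 7.95 u,v -231.98 2.2 z 237.72 rot [-3.1409e+00 -5.0000e-04  4.8230e-01] F [ 0.11 -0.29 -2.25] along -0.04 M [-0.059  0.084  0.016] op 0.19
d [-0.   0.5  0.9] r [-0.007 -0.005  0.003] rows>= 0.0 0.0
t 8.05 u,v -232.09 2.24 z 237.82 rot [-3.1409e+00 -1.1000e-03  4.8240e-01] F [ 0.3   0.29 -2.25] along 0.4 M [-0.059  0.091  0.01 ] op 0.186
```

View pics/s7.png

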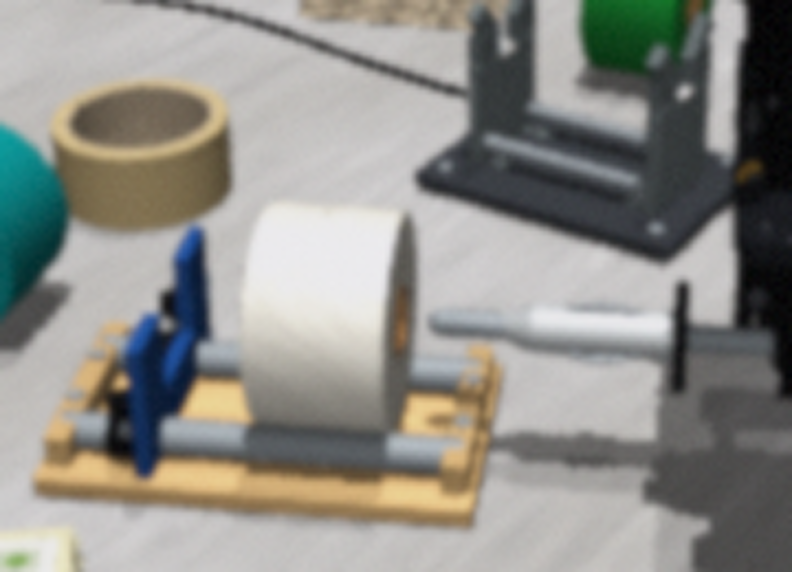

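View pics/w7.png

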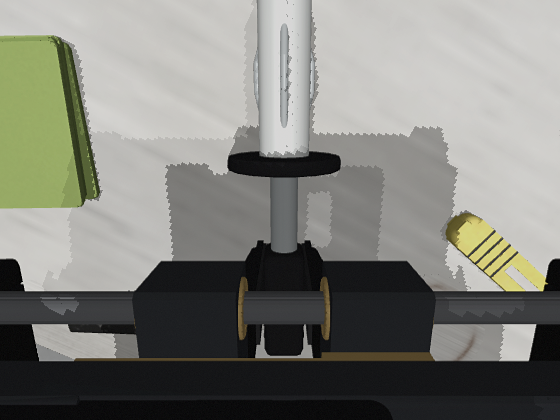

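```bash
python3 -c "
from h import *
d=np.load('s7.npy',allow_pickle=True).item()
g=lambda P:[round((proj(d,P)[0]-160)*4.4+1.7,1),round((proj(d,P)[1]-200)*4.4+1.7,1)]
for u in (-51,9): 
  x,y=uv(u,1.6); print('bore',u,g([x,y,66]))
for a in (162,51):
  x,y=uv(-232+a,2.2);print('sp',a,g([x,y,237.7-170.8]))
im=d['image'].astype(int); m=(im[:,:,0]-im[:,:,2]>60)&(im[:,:,0]>120)
ys,xs=np.nonzero(m[250:300,240:262]); print('bore card px',(xs.min()+240-160)*4.4,(xs.max()+241-160)*4.4,(ys.min()+50)*4.4,(ys.max()+51)*4.4)
"
```

```text
bore -51 [np.float64(381.9), np.float64(322.7)]
bore 9 [np.float64(245.6), np.float64(314.5)]
sp 162 [np.float64(425.2), np.float64(324.3)]
sp 51 [np.float64(683.6), np.float64(339.9)]
bore card px 396.00000000000006 448.8 321.20000000000005 435.6
```

```bash
python3 -c "
from h import *
d=np.load('s7.npy',allow_pickle=True).item()
crop(d,235,240,295,300,10,'pics/s7b.png')"
```

```text
(no output)
```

View pics/s7b.png

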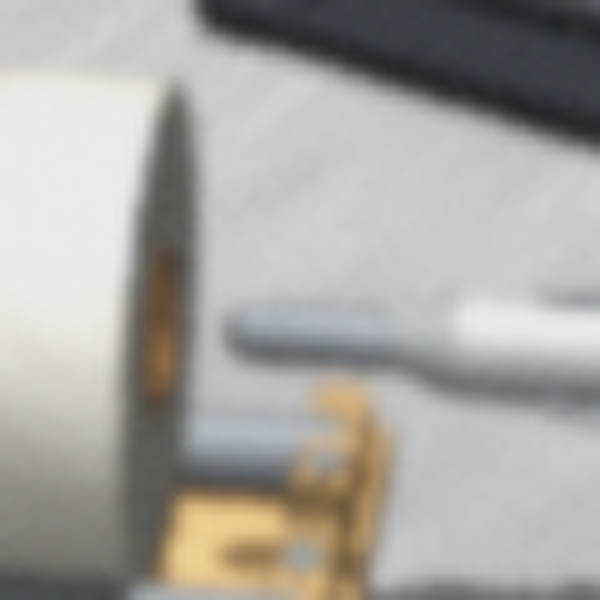

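The spindle line meets the bore in the scene view (bore centre at crop (161,330), spindle line at ≈323), so it's about 1 mm high. I'll correct that and push in the thin journal.

Emit:
play_rows --increments '[{"dx":0,"dy":0.4,"dz":0.9,"rx":0,"ry":0,"rz":0},{"dx":0,"dy":0.4,"dz":0.9,"rx":0,"ry":0,"rz":0},{"dx":6,"dy":0.4,"dz":0.9,"rx":0,"ry":0,"rz":0},{"dx":14,"dy":0.4,"dz":0.9,"rx":0,"ry":0,"rz":0},{"dx":22,"dy":0.4,"dz":0.9,"rx":0,"ry":0,"rz":0},{"dx":28,"dy":0.4,"dz":0.9,"rx":0,"ry":0,"rz":0},{"dx":34,"dy":0.4,"dz":0.9,"rx":0,"ry":0,"rz":0},{"dx":34,"dy":0.4,"dz":0.9,"rx":0,"ry":0,"rz":0}]' --fingers 0.0

```text
t: 8.72
eef_pos: [388.2, 277.4, 236.9]
tcp_rot: [-3.141, -0.002, 0.482]
ft_force: [-1.2, -0.5, -1.0]
opening: 0.188
```

```bash
python3 -c "
from h import *
where()
x,y=uv(-199,1.8);  inc(x,y,236.8,.482)
s=cam('scene'); np.save('s8.npy',s,allow_pickle=True); crop(s,225,230,305,300,9,'pics/s8.png')
where()"
```

```text
t 8.7167 u,v -196.85 1.83 z 236.87 rot [-3.1409e+00 -2.1000e-03  4.8230e-01] F [-1.18 -0.49 -0.96] along -1.27 M [-0.097  0.092 -0.015] op 0.188
d [-2.2  0.   0.1] r [-0.007 -0.02   0.003] rows>= 0.1 0.0
t 8.7667 u,v -197.61 1.83 z 236.79 rot [-3.1409e+00 -1.2000e-03  4.8230e-01] F [ 0.34 -0.07 -0.98] along 0.27 M [-0.121  0.095 -0.027] op 0.188
```

View pics/s8.png

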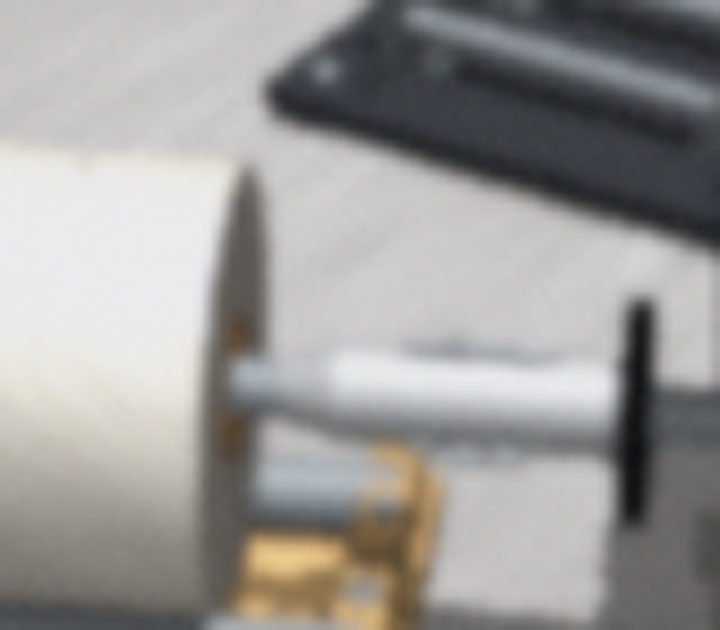

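The tip is inside and centred in the bore, spanning rows 357–410 against the bore's 315–460. I'll continue.

Emit:
play_rows --increments '[{"dx":4,"dy":0,"dz":0,"rx":0,"ry":0,"rz":0},{"dx":8,"dy":0,"dz":0,"rx":0,"ry":0,"rz":0},{"dx":12,"dy":0,"dz":0,"rx":0,"ry":0,"rz":0},{"dx":16,"dy":0,"dz":0,"rx":0,"ry":0,"rz":0},{"dx":20,"dy":0,"dz":0,"rx":0,"ry":0,"rz":0},{"dx":24,"dy":0,"dz":0,"rx":0,"ry":0,"rz":0},{"dx":28,"dy":0,"dz":0,"rx":0,"ry":0,"rz":0},{"dx":32,"dy":0,"dz":0,"rx":0,"ry":0,"rz":0}]' --fingers 0.0

```text
t: 9.43
eef_pos: [416.3, 292.0, 236.8]
tcp_rot: [-3.141, -0.001, 0.482]
ft_force: [-1.0, 0.5, -1.2]
opening: 0.188
```

```bash
python3 -c "
from h import *
where()
x,y=uv(-166,1.8);  inc(x,y,236.8,.482)
s=cam('scene'); np.save('s9.npy',s,allow_pickle=True); crop(s,195,210,305,310,7,'pics/s9.png')
where()"
```

```text
t 9.4333 u,v -165.2 1.83 z 236.83 rot [-3.1409e+00 -1.2000e-03  4.8240e-01] F [-1.05  0.49 -1.21] along -0.7 M [-0.088  0.159  0.013] op 0.188
d [-0.8  0.   0. ] r [-0.006 -0.011  0.003] rows>= 0.0 0.0
t 9.4833 u,v -164.58 1.81 z 236.86 rot [-3.1409e+00 -2.0000e-03  4.8230e-01] F [ 0.51 -0.33 -1.34] along 0.3 M [-0.115  0.036 -0.022] op 0.188
```

View pics/s9.png

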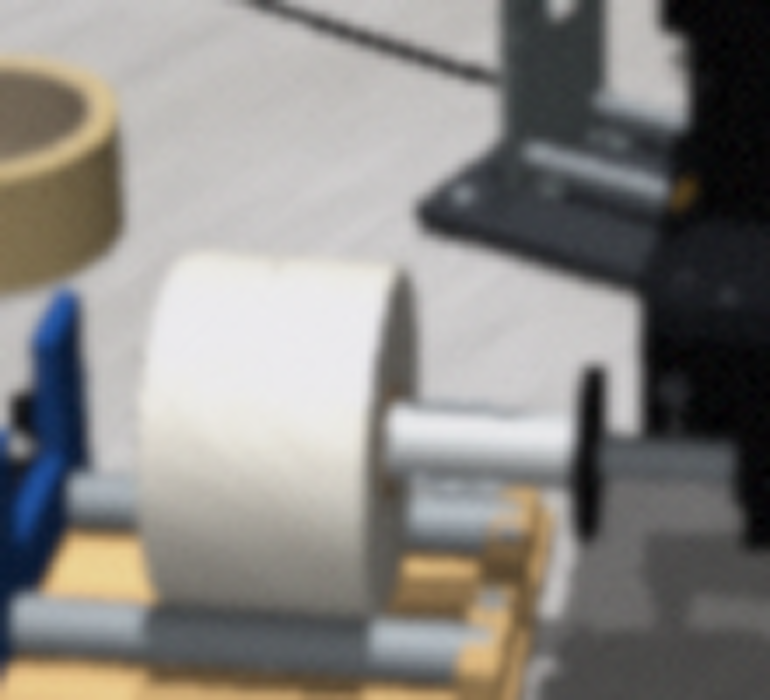

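Emit:
play_rows --increments '[{"dx":2,"dy":0,"dz":0,"rx":0,"ry":0,"rz":0},{"dx":4,"dy":0,"dz":0,"rx":0,"ry":0,"rz":0},{"dx":6,"dy":0,"dz":0,"rx":0,"ry":0,"rz":0},{"dx":8,"dy":0,"dz":0,"rx":0,"ry":0,"rz":0},{"dx":10,"dy":0,"dz":0,"rx":0,"ry":0,"rz":0},{"dx":12,"dy":0,"dz":0,"rx":0,"ry":0,"rz":0},{"dx":14,"dy":0,"dz":0,"rx":0,"ry":0,"rz":0},{"dx":16,"dy":0,"dz":0,"rx":0,"ry":0,"rz":0}]' --fingers 0.0

```text
t: 10.15
eef_pos: [431.0, 299.7, 236.8]
tcp_rot: [-3.141, -0.001, 0.482]
ft_force: [-2.2, -2.0, -0.6]
opening: 0.19
```

```bash
python3 -c "
from h import *
where()
x,y=uv(-148,1.8);  inc(x,y,236.8,.482)"
```

```text
t 10.15 u,v -148.62 1.81 z 236.83 rot [-3.1409e+00 -1.2000e-03  4.8220e-01] F [-2.15 -2.01 -0.63] along -2.84 M [-0.329  0.448 -0.056] op 0.19
d [0.6 0.  0. ] r [-0.006 -0.011  0.002] rows>= 0.0 0.0
```

Emit:
play_rows --increments '[{"dx":2,"dy":0,"dz":0,"rx":0,"ry":0,"rz":0},{"dx":4,"dy":0,"dz":0,"rx":0,"ry":0,"rz":0},{"dx":6,"dy":0,"dz":0,"rx":0,"ry":0,"rz":0},{"dx":8,"dy":0,"dz":0,"rx":0,"ry":0,"rz":0},{"dx":10,"dy":0,"dz":0,"rx":0,"ry":0,"rz":0},{"dx":12,"dy":0,"dz":0,"rx":0,"ry":0,"rz":0},{"dx":14,"dy":0,"dz":0,"rx":0,"ry":0,"rz":0},{"dx":16,"dy":0,"dz":0,"rx":0,"ry":0,"rz":0}]' --fingers 0.0

```text
t: 10.82
eef_pos: [445.3, 307.2, 236.8]
tcp_rot: [-3.141, -0.001, 0.482]
ft_force: [-1.9, -2.0, -0.5]
opening: 0.188
```

```bash
python3 -c "
from h import *
where()
x,y=uv(-132,1.8);  inc(x,y,236.8,.482)
s=cam('scene'); np.save('s10.npy',s,allow_pickle=True); crop(s,195,210,305,310,7,'pics/s10.png')
where()"
```

```text
t 10.8167 u,v -132.42 1.82 z 236.83 rot [-3.1409e+00 -1.2000e-03  4.8220e-01] F [-1.91 -1.98 -0.52] along -2.61 M [-0.328  0.455 -0.095] op 0.188
d [0.4 0.  0. ] r [-0.007 -0.011  0.001] rows>= 0.0 0.0
t 10.8667 u,v -132.1 1.79 z 236.88 rot [-3.1409e+00 -1.7000e-03  4.8220e-01] F [-1.78 -2.43 -0.67] along -2.7 M [-0.309  0.356 -0.034] op 0.19
```

View pics/s10.png

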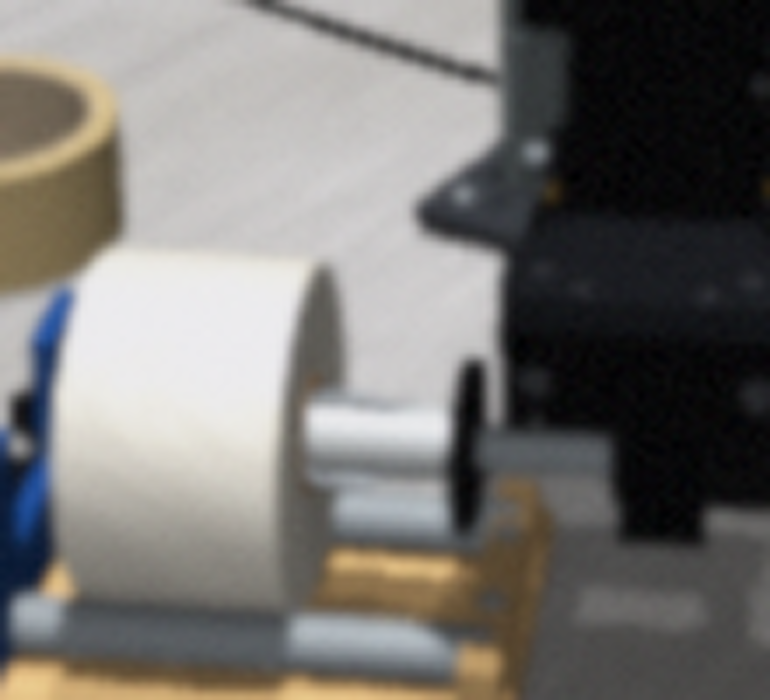

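The blades are pushing the roll back at about 2.7 N and it's nearing the fence. I'll continue gently.

Emit:
play_rows --increments '[{"dx":1.5,"dy":0,"dz":0,"rx":0,"ry":0,"rz":0},{"dx":3,"dy":0,"dz":0,"rx":0,"ry":0,"rz":0},{"dx":4.5,"dy":0,"dz":0,"rx":0,"ry":0,"rz":0},{"dx":6,"dy":0,"dz":0,"rx":0,"ry":0,"rz":0},{"dx":7.5,"dy":0,"dz":0,"rx":0,"ry":0,"rz":0},{"dx":9,"dy":0,"dz":0,"rx":0,"ry":0,"rz":0},{"dx":10.5,"dy":0,"dz":0,"rx":0,"ry":0,"rz":0},{"dx":12,"dy":0,"dz":0,"rx":0,"ry":0,"rz":0}]' --fingers 0.0

```text
t: 11.53
eef_pos: [456.4, 313.0, 236.9]
tcp_rot: [-3.141, -0.002, 0.482]
ft_force: [-2.2, -2.2, -0.5]
opening: 0.188
```

Emit:
play_rows --increments '[{"dx":1.5,"dy":0,"dz":0,"rx":0,"ry":0,"rz":0},{"dx":3,"dy":0,"dz":0,"rx":0,"ry":0,"rz":0},{"dx":4.5,"dy":0,"dz":0,"rx":0,"ry":0,"rz":0},{"dx":6,"dy":0,"dz":0,"rx":0,"ry":0,"rz":0},{"dx":7.5,"dy":0,"dz":0,"rx":0,"ry":0,"rz":0},{"dx":9,"dy":0,"dz":0,"rx":0,"ry":0,"rz":0}]' --fingers 0.0

```text
t: 12.03
eef_pos: [463.6, 316.8, 236.4]
tcp_rot: [-3.141, 0.002, 0.482]
ft_force: [-4.1, -3.8, -2.4]
opening: 0.188
```

```bash
python3 -c "
from h import *
where()
x,y=uv(-110,1.8);  inc(x,y,236.8,.482)
s=cam('scene'); np.save('s11.npy',s,allow_pickle=True); crop(s,195,210,305,310,7,'pics/s11.png')
w=cam('wrist');np.save('w11.npy',w,allow_pickle=True);cv2.imwrite('pics/w11.png',w['image'][:,:,::-1])
where()"
```

```text
t 12.0333 u,v -111.78 1.78 z 236.44 rot [-3.141e+00  2.400e-03  4.822e-01] F [-4.13 -3.83 -2.4 ] along -5.44 M [-0.566  0.772  0.01 ] op 0.188
d [ 1.8 -0.  -0.4] r [-0.006  0.023  0.002] rows>= 0.0 0.0
t 12.1333 u,v -110.88 1.76 z 236.7 rot [-3.1409e+00 -1.2000e-03  4.8210e-01] F [-1.04 -2.29 -2.6 ] along -1.98 M [-0.474  0.427 -0.111] op 0.189
```

View pics/s11.png

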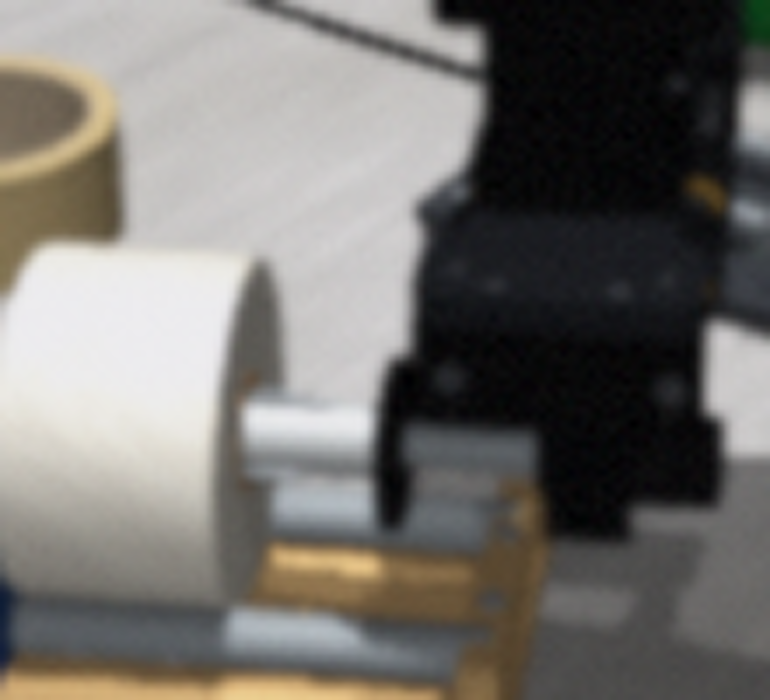

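View pics/w11.png

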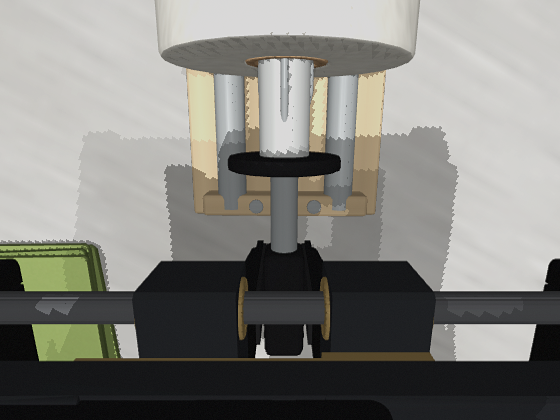

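The roll's near face and bore are visible at (286,60), centred on the spindle at 284. It's meeting the fence now.

Emit:
play_rows --increments '[{"dx":1.2,"dy":0,"dz":0,"rx":0,"ry":0,"rz":0},{"dx":2.4,"dy":0,"dz":0,"rx":0,"ry":0,"rz":0},{"dx":3.6,"dy":0,"dz":0,"rx":0,"ry":0,"rz":0},{"dx":4.8,"dy":0,"dz":0,"rx":0,"ry":0,"rz":0},{"dx":6,"dy":0,"dz":0,"rx":0,"ry":0,"rz":0},{"dx":7.2,"dy":0,"dz":0,"rx":0,"ry":0,"rz":0},{"dx":8.4,"dy":0,"dz":0,"rx":0,"ry":0,"rz":0},{"dx":9.6,"dy":0,"dz":0,"rx":0,"ry":0,"rz":0}]' --fingers 0.0

```text
t: 12.8
eef_pos: [472.8, 321.6, 236.6]
tcp_rot: [-3.141, -0.0, 0.482]
ft_force: [-3.7, -4.5, -1.5]
opening: 0.187
```

```bash
python3 -c "
from h import *
where()
x,y=uv(-101,1.8);  inc(x,y,236.8,.482)
w=cam('wrist');np.save('w12.npy',w,allow_pickle=True);cv2.imwrite('pics/w12.png',w['image'][:,:,::-1])
where()"
```

```text
t 12.8 u,v -101.43 1.77 z 236.58 rot [-3.141  -0.      0.4821] F [-3.7  -4.53 -1.46] along -5.38 M [-0.658  0.746 -0.131] op 0.187
d [ 0.4 -0.  -0.2] r [-0.006 -0.     0.001] rows>= 0.0 0.0
t 12.85 u,v -101.2 1.76 z 236.6 rot [-3.1409e+00 -5.0000e-04  4.8210e-01] F [-3.69 -2.99 -2.49] along -4.65 M [-0.543  0.64  -0.045] op 0.189
```

View pics/w12.png

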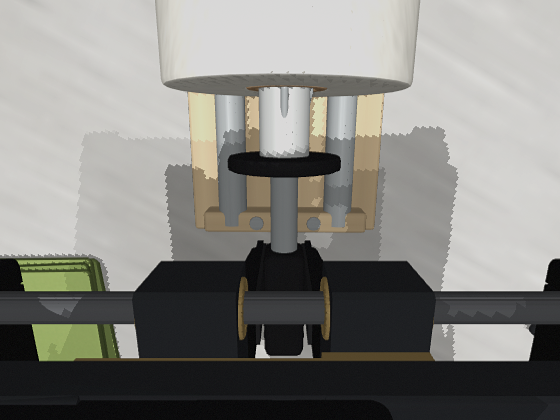

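Emit:
play_rows --increments '[{"dx":1.3,"dy":0,"dz":0,"rx":0,"ry":0,"rz":0},{"dx":2.6,"dy":0,"dz":0,"rx":0,"ry":0,"rz":0},{"dx":3.9,"dy":0,"dz":0,"rx":0,"ry":0,"rz":0},{"dx":5.2,"dy":0,"dz":0,"rx":0,"ry":0,"rz":0},{"dx":6.5,"dy":0,"dz":0,"rx":0,"ry":0,"rz":0},{"dx":7.8,"dy":0,"dz":0,"rx":0,"ry":0,"rz":0},{"dx":9.1,"dy":0,"dz":0,"rx":0,"ry":0,"rz":0},{"dx":10.4,"dy":0,"dz":0,"rx":0,"ry":0,"rz":0}]' --fingers 0.0

```text
t: 13.52
eef_pos: [482.1, 326.4, 236.5]
tcp_rot: [-3.141, 0.0, 0.482]
ft_force: [-3.7, -3.0, -0.6]
opening: 0.192
```

```bash
python3 -c "
from h import *
where()
x,y=uv(-90,1.8);  inc(x,y,236.8,.482)
w=cam('wrist');np.save('w13.npy',w,allow_pickle=True);cv2.imwrite('pics/w13.png',w['image'][:,:,::-1])
where()"
```

```text
t 13.5167 u,v -90.92 1.75 z 236.51 rot [-3.141e+00  4.000e-04  4.822e-01] F [-3.7  -3.02 -0.58] along -4.68 M [-0.629  0.825 -0.091] op 0.192
d [ 0.9 -0.  -0.3] r [-0.006  0.004  0.002] rows>= 0.0 0.0
t 13.5667 u,v -90.69 1.76 z 236.53 rot [-3.141   0.      0.4822] F [-3.22 -1.96 -2.32] along -3.76 M [-0.52   0.647 -0.104] op 0.191
```

View pics/w13.png

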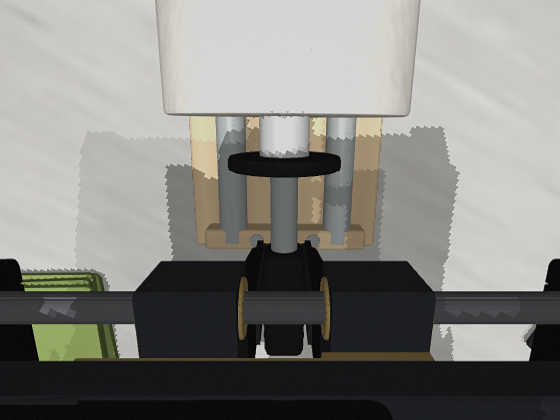

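```bash
python3 -c "
from h import *
for n,r,t in (('w13',116,-90.8),):
  w=np.load(n+'.npy',allow_pickle=True).item()
  for z in (113,114):
    P=ray(w,285,r,z); print(n,(P[:2]-c0)@cu, 'flange',t+57,)
  P=ray(w,285,152,66+24);print('flange rim far', (P[:2]-c0)@cu)
"
```

```text
w13 -17.675354947177834 flange -33.8
w13 -17.682864117340813 flange -33.8
flange rim far -29.94592187482207
```

Emit:
play_rows --increments '[{"dx":1.2,"dy":0,"dz":0,"rx":0,"ry":0,"rz":0},{"dx":2.4,"dy":0,"dz":0,"rx":0,"ry":0,"rz":0},{"dx":3.6,"dy":0,"dz":0,"rx":0,"ry":0,"rz":0},{"dx":4.8,"dy":0,"dz":0,"rx":0,"ry":0,"rz":0},{"dx":6,"dy":0,"dz":0,"rx":0,"ry":0,"rz":0},{"dx":7.2,"dy":0,"dz":0,"rx":0,"ry":0,"rz":0},{"dx":8,"dy":0,"dz":0,"rx":0,"ry":0,"rz":0}]' --fingers 0.0

```text
t: 14.15
eef_pos: [489.3, 330.2, 236.4]
tcp_rot: [-3.141, 0.001, 0.482]
ft_force: [-5.1, -2.8, -2.2]
opening: 0.188
```

Emit:
play_rows --increments '[{"dx":0.8,"dy":0,"dz":0,"rx":0,"ry":0,"rz":0},{"dx":1.6,"dy":0,"dz":0,"rx":0,"ry":0,"rz":0},{"dx":2.2,"dy":0,"dz":0,"rx":0,"ry":0,"rz":0}]' --fingers 0.0

```text
t: 14.4
eef_pos: [491.2, 331.1, 236.4]
tcp_rot: [-3.141, 0.002, 0.482]
ft_force: [-4.7, -3.9, -1.5]
opening: 0.184
```

```bash
python3 -c "
from h import *
where()
w=cam('wrist');np.save('w14.npy',w,allow_pickle=True);crop(w,150,60,420,260,2.9,'pics/w14.png')
where()"
```

```text
t 14.4 u,v -80.71 1.73 z 236.35 rot [-3.141e+00  1.500e-03  4.822e-01] F [-4.67 -3.86 -1.53] along -5.93 M [-0.635  0.729 -0.058] op 0.184
t 14.45 u,v -80.6 1.74 z 236.4 rot [-3.141e+00  1.200e-03  4.822e-01] F [-3.94 -2.71 -1.58] along -4.75 M [-0.556  0.712 -0.08 ] op 0.188
```

View pics/w14.png

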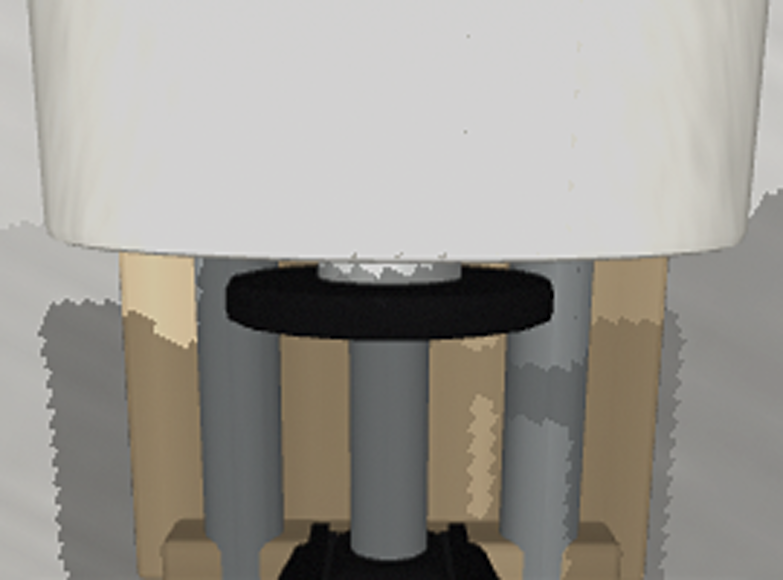

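Emit:
play_rows --increments '[{"dx":0.7,"dy":0,"dz":0,"rx":0,"ry":0,"rz":0},{"dx":1.4,"dy":0,"dz":0,"rx":0,"ry":0,"rz":0},{"dx":2.1,"dy":0,"dz":0,"rx":0,"ry":0,"rz":0},{"dx":2.6,"dy":0,"dz":0,"rx":0,"ry":0,"rz":0}]' --fingers 0.0

```text
t: 14.78
eef_pos: [493.5, 332.3, 236.3]
tcp_rot: [-3.141, 0.002, 0.482]
ft_force: [-4.9, -3.1, -0.6]
opening: 0.183
```

Emit:
play_rows --increments '[{"dx":0.5,"dy":0,"dz":0,"rx":0,"ry":0,"rz":0},{"dx":1,"dy":0,"dz":0,"rx":0,"ry":0,"rz":0},{"dx":1.5,"dy":0,"dz":0,"rx":0,"ry":0,"rz":0}]' --fingers 0.0

```text
t: 15.03
eef_pos: [494.7, 332.9, 236.3]
tcp_rot: [-3.141, 0.003, 0.482]
ft_force: [-3.7, -4.0, -0.5]
opening: 0.189
```

```bash
python3 -c "
from h import *
where()
w=cam('wrist');np.save('w15.npy',w,allow_pickle=True);crop(w,150,60,420,260,2.9,'pics/w15.png')
where()"
```

```text
t 15.0333 u,v -76.77 1.71 z 236.25 rot [-3.1411e+00  2.6000e-03  4.8210e-01] F [-3.72 -3.99 -0.51] along -5.15 M [-0.689  0.763 -0.048] op 0.189
t 15.0833 u,v -76.69 1.74 z 236.28 rot [-3.141e+00  2.500e-03  4.822e-01] F [-3.74 -3.08 -0.43] along -4.74 M [-0.566  0.725 -0.097] op 0.188
```

View pics/w15.png

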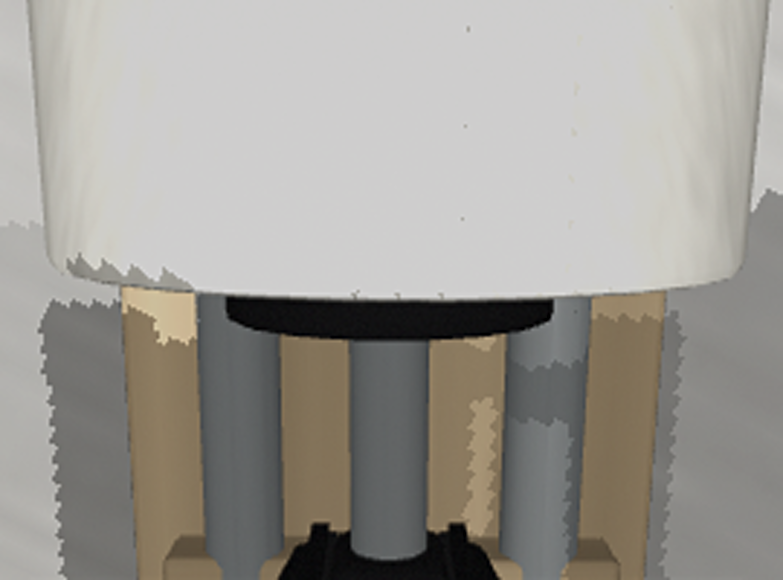

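Emit:
play_rows --increments '[{"dx":0.4,"dy":0,"dz":-0.1,"rx":0,"ry":0,"rz":0},{"dx":0.8,"dy":0,"dz":-0.2,"rx":0,"ry":0,"rz":0},{"dx":1.2,"dy":0,"dz":-0.3,"rx":0,"ry":0,"rz":0}]' --fingers 0.0

```text
t: 15.33
eef_pos: [495.7, 333.5, 236.5]
tcp_rot: [-3.141, 0.003, 0.482]
ft_force: [-3.9, -3.4, -1.1]
opening: 0.189
```

Emit:
play_rows --increments '[{"dx":0.4,"dy":0,"dz":-0.1,"rx":0,"ry":0,"rz":0},{"dx":0.8,"dy":0,"dz":-0.2,"rx":0,"ry":0,"rz":0}]' --fingers 0.0

```text
t: 15.5
eef_pos: [496.2, 333.7, 236.6]
tcp_rot: [-3.141, 0.004, 0.482]
ft_force: [-3.8, -3.6, -1.2]
opening: 0.189
```

```bash
python3 -c "
from h import *
where()
w=cam('wrist');np.save('w16.npy',w,allow_pickle=True)
for n,t in (('w14',-80.6),('w15',-76.7)):
  ww=np.load(n+'.npy',allow_pickle=True).item(); im=ww['image']
  col=im[100:190,280:290].mean((1,2)); k=np.argmax(col[:-1]-col[1:]); print(n,k+100, (ray(ww,285,k+101,114)[:2]-c0)@cu)
im=w['image'];col=im[100:190,280:290].mean((1,2)); k=np.argmax(col[:-1]-col[1:]); print(k+100, (ray(w,285,k+101,114)[:2]-c0)@cu)
where()"
```

```text
t 15.5 u,v -75.04 1.7 z 236.61 rot [-3.1411  0.0041  0.4822] F [-3.75 -3.59 -1.22] along -4.99 M [-0.642  0.748 -0.119] op 0.189
w14 157 -19.41266086299756
w15 162 -17.04713081213498
168 -17.275050052060262
t 15.55 u,v -74.96 1.7 z 236.61 rot [-3.1411  0.004   0.4822] F [-3.65 -3.14 -1.44] along -4.69 M [-0.649  0.749 -0.098] op 0.188
```

Emit:
play_rows --increments '[{"dx":0.4,"dy":0,"dz":0,"rx":0,"ry":0,"rz":0},{"dx":0.8,"dy":0,"dz":0,"rx":0,"ry":0,"rz":0}]' --fingers 0.0

```text
t: 15.72
eef_pos: [496.8, 334.0, 236.5]
tcp_rot: [-3.141, 0.005, 0.482]
ft_force: [-5.9, -4.0, -0.7]
opening: 0.187
```

Emit:
play_rows --increments '[{"dx":0.4,"dy":0,"dz":0,"rx":0,"ry":0,"rz":0},{"dx":0.8,"dy":0,"dz":0,"rx":0,"ry":0,"rz":0}]' --fingers 0.0

```text
t: 15.88
eef_pos: [497.1, 334.2, 236.4]
tcp_rot: [-3.141, 0.007, 0.482]
ft_force: [-8.6, -5.1, 2.6]
opening: 0.184
```

```bash
python3 -c "
from h import *
where()"
```

```text
t 15.8833 u,v -74.08 1.75 z 236.45 rot [-3.1411  0.007   0.4821] F [-8.59 -5.07  2.63] along -9.96 M [-0.85   1.239 -0.159] op 0.184
```

Force has risen to 10 N at u=-74.1, so the flange is seated. I'll hold briefly and look.

Emit:
play_rows --increments '[{"dx":0.2,"dy":0,"dz":0,"rx":0,"ry":0,"rz":0},{"dx":0.2,"dy":0,"dz":0,"rx":0,"ry":0,"rz":0},{"dx":0.2,"dy":0,"dz":0,"rx":0,"ry":0,"rz":0},{"dx":0.2,"dy":0,"dz":0,"rx":0,"ry":0,"rz":0}]' --fingers 0.0

```text
t: 16.22
eef_pos: [497.1, 334.2, 236.5]
tcp_rot: [-3.141, 0.008, 0.482]
ft_force: [-4.8, -4.5, 0.9]
opening: 0.186
```

```bash
python3 -c "
from h import *
where()
w=cam('wrist');np.save('w17.npy',w,allow_pickle=True);crop(w,150,60,420,260,2.9,'pics/w17.png')
s=cam('scene');np.save('s17.npy',s,allow_pickle=True); crop(s,165,210,305,310,5.7,'pics/s17.png')
where()"
```

```text
t 16.2167 u,v -74.06 1.75 z 236.51 rot [-3.1411  0.0075  0.4821] F [-4.78 -4.5   0.91] along -6.32 M [-0.543  0.745 -0.172] op 0.186
t 16.3167 u,v -74.04 1.73 z 236.52 rot [-3.1411  0.0075  0.482 ] F [-5.16 -3.45  0.24] along -6.17 M [-0.587  0.74  -0.124] op 0.19
```

View pics/w17.png

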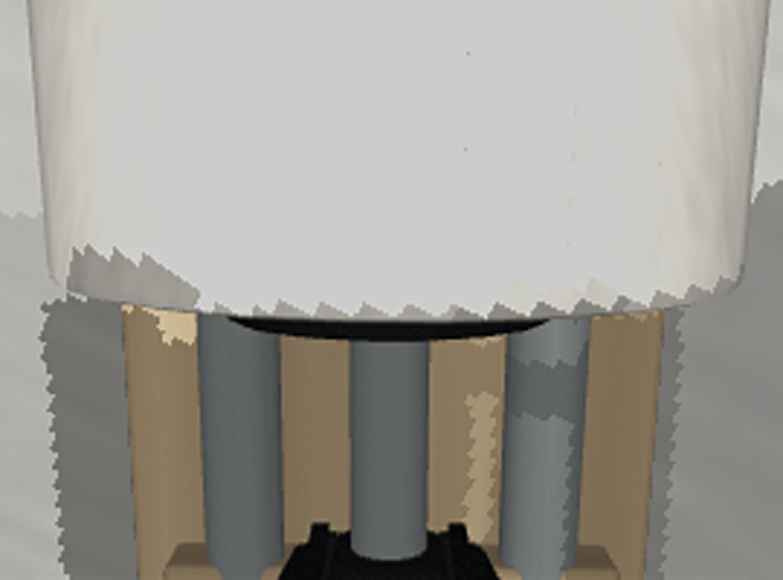

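View pics/s17.png

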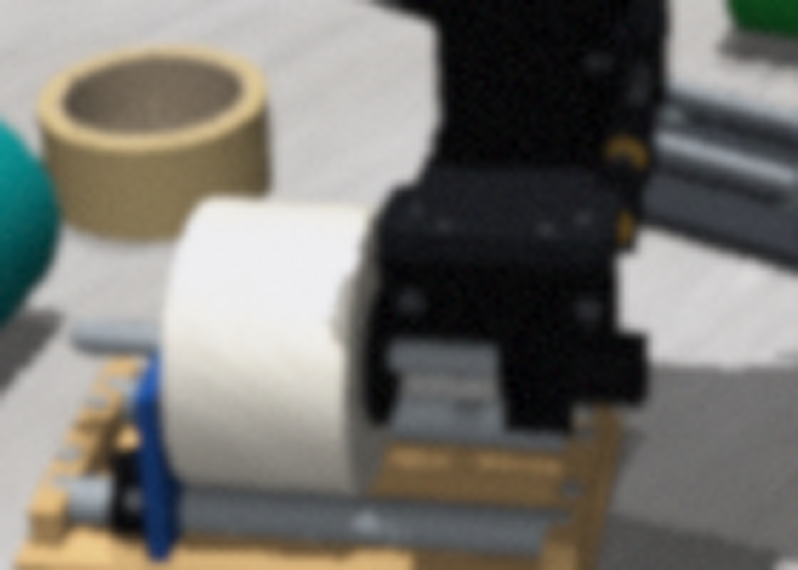

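Emit:
play_rows --increments '[{"dx":0.4,"dy":0,"dz":0,"rx":0,"ry":0,"rz":0},{"dx":0.8,"dy":0,"dz":0,"rx":0,"ry":0,"rz":0}]' --fingers 0.0

```text
t: 16.48
eef_pos: [497.4, 334.4, 236.5]
tcp_rot: [-3.141, 0.009, 0.482]
ft_force: [-9.3, -4.5, 1.7]
opening: 0.183
```

```bash
python3 -c "
from h import *
where()
w=cam('wrist')
im=w['image'];col=im[100:190,280:290].mean((1,2)); k=np.argmax(col[:-1]-col[1:]); print(k+100, (ray(w,285,k+101,114)[:2]-c0)@cu)
where()"
```

```text
t 16.4833 u,v -73.71 1.75 z 236.49 rot [-3.141   0.0093  0.482 ] F [-9.28 -4.49  1.75] along -10.31 M [-0.921  1.21  -0.176] op 0.183
170 -17.11898693597256
t 16.5333 u,v -73.72 1.75 z 236.49 rot [-3.1411  0.0094  0.482 ] F [-7.04 -4.4   1.67] along -8.28 M [-0.802  1.079 -0.176] op 0.189
```

The roll is seated: force rises with no further travel, and the roll face at -17.1 lies against the flange at -16.7. I'll relax slightly and lift.

Emit:
play_rows --increments '[{"dx":-0.4,"dy":0,"dz":0,"rx":0,"ry":0,"rz":0},{"dx":-0.6,"dy":0,"dz":-1,"rx":0,"ry":0,"rz":0},{"dx":-0.7,"dy":0,"dz":-3,"rx":0,"ry":0,"rz":0},{"dx":-0.8,"dy":0,"dz":-6,"rx":0,"ry":0,"rz":0},{"dx":-1,"dy":0,"dz":-10,"rx":0,"ry":0,"rz":0},{"dx":-1,"dy":0,"dz":-14,"rx":0,"ry":0,"rz":0},{"dx":-1,"dy":0,"dz":-18,"rx":0,"ry":0,"rz":0},{"dx":-1,"dy":0,"dz":-20,"rx":0,"ry":0,"rz":0}]' --fingers 0.0

```text
t: 17.2
eef_pos: [496.8, 334.1, 257.3]
tcp_rot: [-3.141, 0.008, 0.482]
ft_force: [0.7, -0.1, -4.2]
opening: 0.19
```

```bash
python3 -c "
from h import *
where()
x,y=uv(-74.5,1.8);  inc(x,y,320,.482)
w=cam('wrist');np.save('w18.npy',w,allow_pickle=True);crop(w,150,60,420,260,2.9,'pics/w18.png')
s=cam('scene');np.save('s18.npy',s,allow_pickle=True); crop(s,165,190,305,290,5.7,'pics/s18.png')
where()"
```

```text
t 17.2 u,v -74.38 1.76 z 257.29 rot [-3.1411  0.0085  0.482 ] F [ 0.69 -0.07 -4.17] along 0.58 M [-0.202  0.348  0.009] op 0.19
d [ -0.7  -0.1 -62.7] r [-0.005  0.081  0.   ] rows>= 1.5 0.1
t 17.3 u,v -74.43 1.76 z 257.06 rot [-3.1411  0.0084  0.482 ] F [-0.2   0.2  -4.77] along -0.08 M [-0.19   0.325  0.047] op 0.185
```

View pics/w18.png

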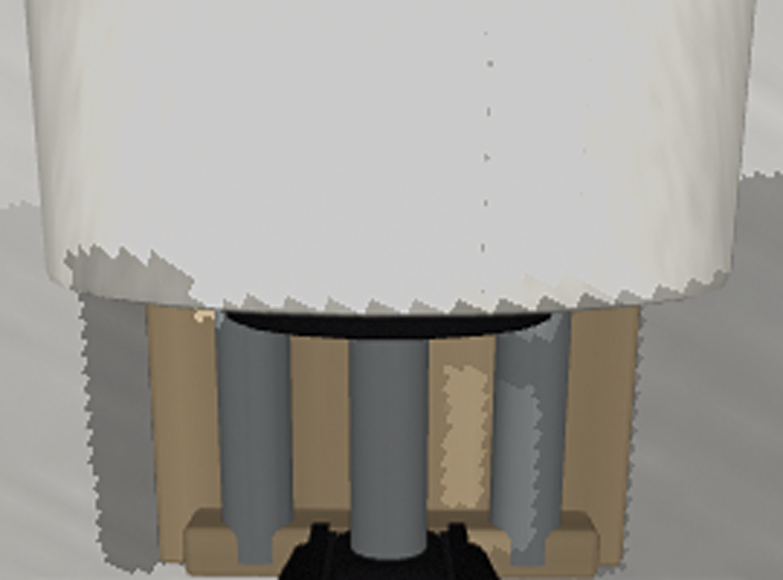

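View pics/s18.png

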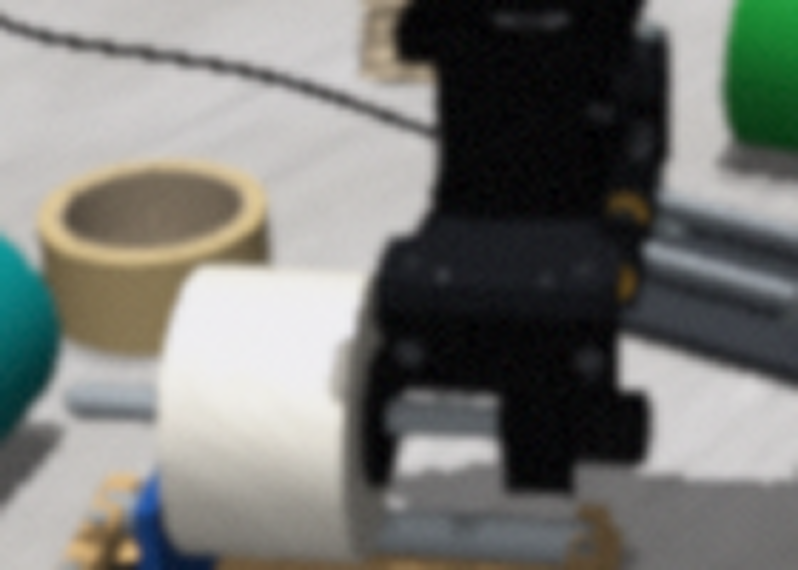

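```bash
python3 -c "
from h import *
for n,z,u,oy in (('s17',236.5,-74.05,210),('s18',257.1,-74.4,190)):
  d=np.load(n+'.npy',allow_pickle=True).item()
  for pit in (0,.03):
   o=[]
   for a in (162,40):
    x,y=uv(u+a,1.75); p=proj(d,[x,y,z-170.8-pit*a]); o+= [round((p[0]-165)*5.7+2.3,1),round((p[1]-oy)*5.7+2.3,1)]
   print(n,pit,o,(o[3]-o[1])/(o[2]-o[0]))
"
```

```text
s17 0 [np.float64(60.8), np.float64(337.8), np.float64(416.1), np.float64(359.2)] 0.060230790880945614
s17 0.03 [np.float64(62.2), np.float64(350.0), np.float64(416.3), np.float64(362.2)] 0.03445354419655461
s18 0 [np.float64(56.0), np.float64(399.5), np.float64(415.0), np.float64(420.4)] 0.05821727019498601
s18 0.03 [np.float64(57.4), np.float64(412.0), np.float64(415.2), np.float64(423.5)] 0.03214086081609838
```

```bash
python3 -c "
from h import *
a=np.load('s17.npy',allow_pickle=True).item()['image'][245:290,170:260,::-1]
b=np.load('s18.npy',allow_pickle=True).item()['image'][235:280,170:260,::-1]
cv2.imwrite('pics/z.png',np.vstack([cv2.resize(i,None,fx=8,fy=6.6,interpolation=cv2.INTER_CUBIC) for i in (a,b)]))
"
```

```text
(no output)
```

View pics/z.png

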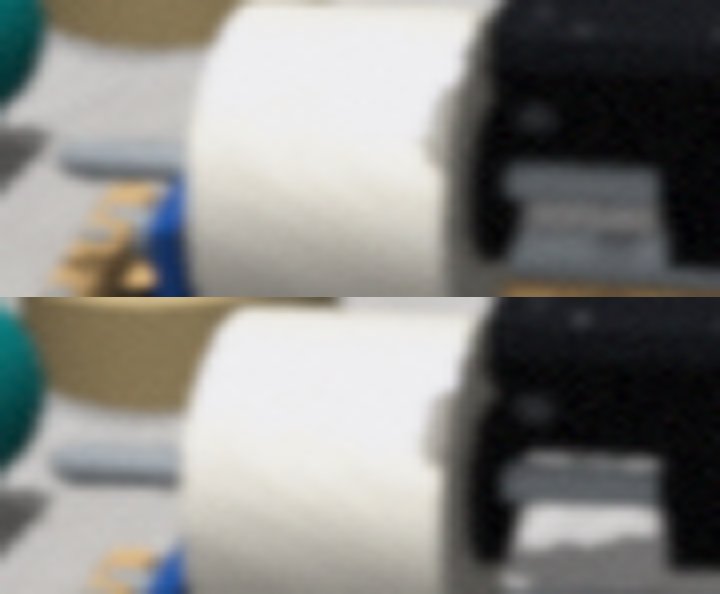

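The roll hangs snug and nearly level, drooping about 0.5°. I'll lift higher and level it.

Emit:
play_rows --increments '[{"dx":0,"dy":0,"dz":-5,"rx":0,"ry":0.03,"rz":0},{"dx":0,"dy":0,"dz":-15,"rx":0,"ry":0.06,"rz":0},{"dx":0,"dy":0,"dz":-30,"rx":0,"ry":0.1,"rz":0},{"dx":0,"dy":0,"dz":-48,"rx":0,"ry":0.12,"rz":0},{"dx":0,"dy":0,"dz":-66,"rx":0,"ry":0.12,"rz":0},{"dx":0,"dy":0,"dz":-82,"rx":0,"ry":0.12,"rz":0},{"dx":0,"dy":0,"dz":-94,"rx":0,"ry":0.12,"rz":0},{"dx":0,"dy":0,"dz":-100,"rx":0,"ry":0.12,"rz":0}]' --fingers 0.0

```text
t: 17.97
eef_pos: [497.5, 334.4, 359.5]
tcp_rot: [-3.141, -0.007, 0.482]
ft_force: [0.5, -0.1, -4.8]
opening: 0.189
```

```bash
python3 -c "
from h import *
where()
inc(481.5,86.8,357,.041,-.004)"
```

```text
t 17.9667 u,v -73.62 1.73 z 359.54 rot [-3.1411 -0.0071  0.4821] F [ 0.45 -0.13 -4.81] along 0.34 M [-0.171  0.281 -0.018] op 0.189
d [-129.   212.     1.5] r [-0.028 -0.028  4.212] rows>= 6.0 3.5
```

Emit:
play_rows --increments '[{"dx":-4,"dy":6,"dz":0,"rx":0,"ry":0,"rz":0.12},{"dx":-11,"dy":18,"dz":0,"rx":0,"ry":0,"rz":0.36},{"dx":-22,"dy":36,"dz":0,"rx":0,"ry":0,"rz":0.7},{"dx":-35,"dy":57,"dz":0,"rx":0,"ry":0,"rz":1.13},{"dx":-48,"dy":79,"dz":0,"rx":0,"ry":0,"rz":1.57},{"dx":-61,"dy":101,"dz":0,"rx":0,"ry":0,"rz":2},{"dx":-74,"dy":122,"dz":0,"rx":0,"ry":0,"rz":2.42},{"dx":-84,"dy":138,"dz":0,"rx":0,"ry":0,"rz":2.74}]' --fingers 0.0

```text
t: 18.63
eef_pos: [486.2, 170.5, 358.1]
tcp_rot: [-3.139, -0.005, 0.19]
ft_force: [0.4, 0.6, -4.9]
opening: 0.181
```

```bash
python3 -c "
from h import *
where()
inc(481.5,86.8,357,.041,-.004)"
```

```text
t 18.6333 u,v -159.53 -138.26 z 358.08 rot [-3.1394 -0.0048  0.1903] F [ 0.37  0.64 -4.89] along 0.63 M [-0.061  0.311 -0.05 ] op 0.181
d [-20.5  81.3   0.8] r [-0.027 -0.006  1.426] rows>= 2.0 1.2
```

Emit:
play_rows --increments '[{"dx":-4,"dy":16,"dz":0,"rx":0,"ry":0,"rz":0.28},{"dx":-9,"dy":35,"dz":0,"rx":0,"ry":0,"rz":0.61},{"dx":-13,"dy":52,"dz":0,"rx":0,"ry":0,"rz":0.91},{"dx":-17,"dy":66,"dz":0.5,"rx":0,"ry":0,"rz":1.16},{"dx":-19.5,"dy":76,"dz":0.8,"rx":0,"ry":0,"rz":1.34},{"dx":-20.5,"dy":81,"dz":0.8,"rx":-0.02,"ry":0,"rz":1.42},{"dx":-20.5,"dy":81.3,"dz":0.8,"rx":-0.02,"ry":0,"rz":1.43},{"dx":-20.5,"dy":81.3,"dz":0.8,"rx":-0.02,"ry":0,"rz":1.43}]' --fingers 0.0

```text
t: 19.3
eef_pos: [481.4, 86.7, 356.9]
tcp_rot: [-3.141, -0.004, 0.04]
ft_force: [-0.1, -0.5, -4.4]
opening: 0.188
```

```bash
python3 -c "
from h import *
where();print(env.state()['eef_pos'])
inc(481.5,86.8,357,.041,-.004)
w=cam('wrist');np.save('w20.npy',w,allow_pickle=True);cv2.imwrite('pics/w20.png',w['image'][:,:,::-1])
s=cam('scene');np.save('s20.npy',s,allow_pickle=True); crop(s,230,130,370,260,5.2,'pics/s20.png')
"
```

```text
t 19.3 u,v -202.62 -210.29 z 356.86 rot [-3.1408 -0.0042  0.0402] F [-0.13 -0.51 -4.4 ] along -0.35 M [-0.008  0.444  0.019] op 0.188
[481.44672224  86.74211079 356.85864955]
d [ 0.1 -0.1 -0.1] r [-0.008 -0.002 -0.008] rows>= 0.0 0.0
```

View pics/w20.png

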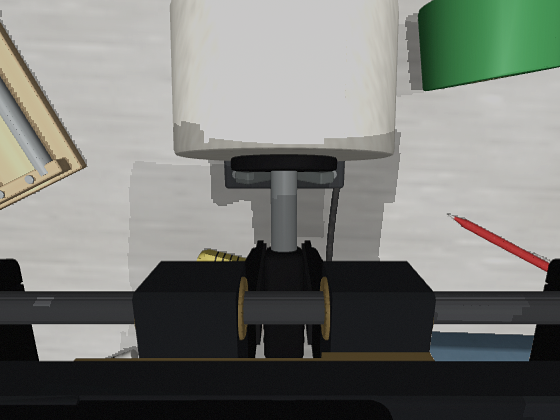

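View pics/s20.png

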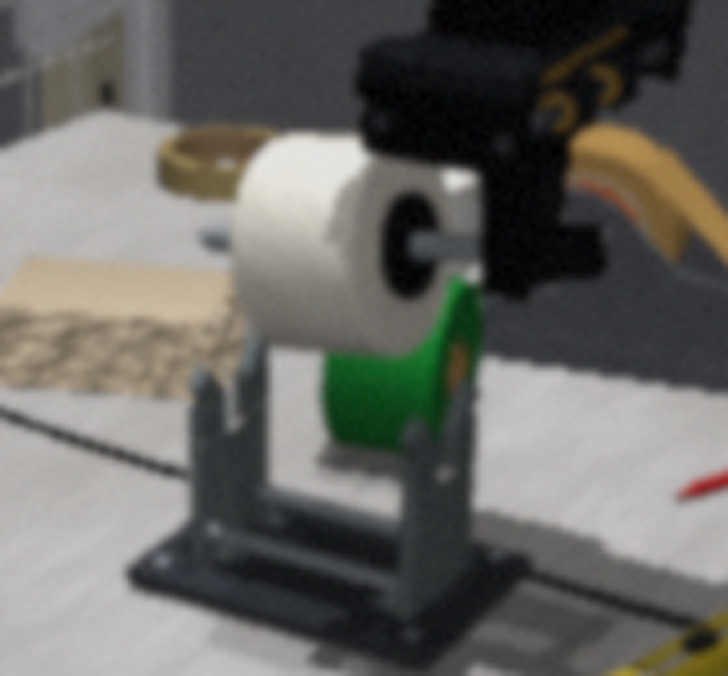

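```bash
python3 -c "
from h import *
d=np.load('s20.npy',allow_pickle=True).item()
g=lambda P:[round((proj(d,P)[0]-230)*5.2+2.1,1),round((proj(d,P)[1]-130)*5.2+2.1,1)]
t=np.array([481.45,86.74,356.86-170.8]);u=np.array([np.cos(.041),np.sin(.041),0])
for pit in (0,.04,.08):
  print(pit,[g(t+a*u-[0,0,pit*a]) for a in (162,150,35)])
crop(d,260,155,340,200,9,'pics/z2.png')
"
```

```text
0 [[np.float64(194.1), np.float64(184.7)], [np.float64(216.5), np.float64(189.2)], [np.float64(444.7), np.float64(235.5)]]
0.04 [[np.float64(194.2), np.float64(198.2)], [np.float64(216.5), np.float64(201.8)], [np.float64(444.6), np.float64(238.6)]]
0.08 [[np.float64(194.3), np.float64(211.7)], [np.float64(216.6), np.float64(214.3)], [np.float64(444.5), np.float64(241.6)]]
```

View pics/z2.png

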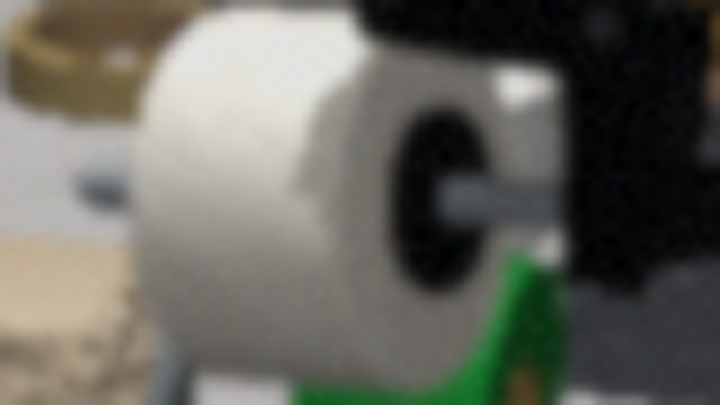

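The spindle has rotated in the pads and droops about 0.15 rad: the tip is at (214,238) where a level spindle would be at (216,189). I'll tilt the tool about the grasp point to level it, then check for creep.

Emit:
play_rows --increments '[{"dx":-3,"dy":0,"dz":0,"rx":0,"ry":0.17,"rz":0},{"dx":-9,"dy":0,"dz":0.2,"rx":0,"ry":0.5,"rz":0},{"dx":-15,"dy":0,"dz":0.7,"rx":0,"ry":0.84,"rz":0},{"dx":-21,"dy":0,"dz":1.3,"rx":0,"ry":1.17,"rz":0},{"dx":-25,"dy":0,"dz":1.8,"rx":0,"ry":1.4,"rz":0},{"dx":-25.6,"dy":0,"dz":1.9,"rx":0,"ry":1.43,"rz":0}]' --fingers 0.0

```text
t: 19.9
eef_pos: [455.0, 86.7, 354.9]
tcp_rot: [-3.141, -0.155, 0.042]
ft_force: [0.1, 0.3, -4.5]
opening: 0.189
```

```bash
cat >> h.py <<'E'
G=171.3
def gp():
    s=env.state(); R=Ro.from_euler('xyz',s["tcp_rot"]).as_matrix(); g=s["eef_pos"]+R[:,2]*170.8
    print("t",round(s["t"],3),"grasp",g.round(2),"rot",s["tcp_rot"].round(4),"F",s["ft_force"].round(2),"M",s["moment"].round(3),"op",round(float(s["opening"]),3)); return g
E
python3 -c "
from h import *
g=gp()
d=cam('scene');np.save('s21.npy',d,allow_pickle=True); crop(d,260,145,340,205,9,'pics/s21.png')
f=lambda P:[round((proj(d,P)[0]-260)*9+4,1),round((proj(d,P)[1]-145)*9+4,1)]
u=np.array([np.cos(.041),np.sin(.041),0])
for pit in (0,.04,-.04):
  print(pit,[f(g+a*u-[0,0,pit*a]) for a in (162,155,35,25)])
gp()
"
```

```text
t 19.9 grasp [481.39  88.02 186.14] rot [-3.1407 -0.1554  0.0423] F [ 0.13  0.32 -4.5 ] M [0.025 0.577 0.016] op 0.189
0 [[np.float64(63.7), np.float64(186.0)], [np.float64(86.3), np.float64(190.6)], [np.float64(497.8), np.float64(274.2)], [np.float64(534.3), np.float64(281.6)]]
0.04 [[np.float64(63.8), np.float64(209.5)], [np.float64(86.4), np.float64(213.1)], [np.float64(497.6), np.float64(279.5)], [np.float64(534.1), np.float64(285.4)]]
-0.04 [[np.float64(63.5), np.float64(162.4)], [np.float64(86.2), np.float64(168.0)], [np.float64(498.0), np.float64(268.8)], [np.float64(534.4), np.float64(277.7)]]
t 19.95 grasp [481.57  87.96 186.16] rot [-3.1407 -0.1544  0.0422] F [ 0.6  -1.31 -5.46] M [-0.066  0.617  0.003] op 0.192
```

View pics/s21.png

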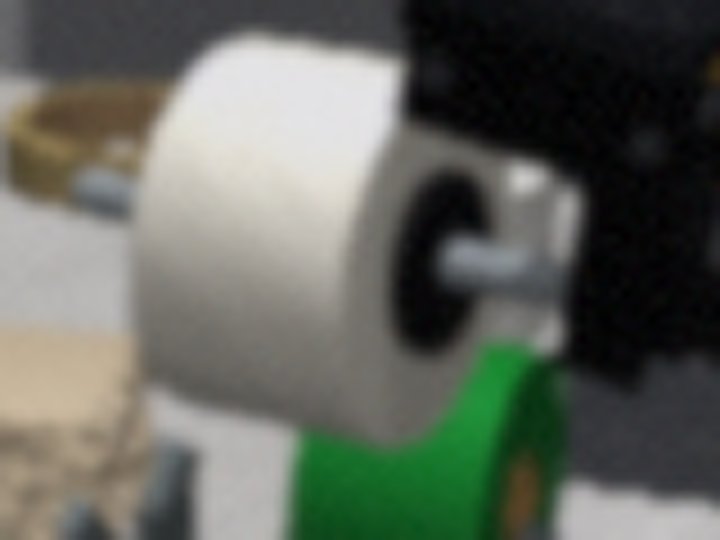

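Now nearly level, with the tip at (90,190) against 191 expected. I'll lower it to just above the slots and recheck.

```bash
cat >> h.py <<'E'
def ginc(tgt,yaw=.0412,pit=None):
    s=env.state(); R=Ro.from_euler('xyz',s["tcp_rot"]); p=s["tcp_rot"][1] if pit is None else pit
    T=Ro.from_euler('xyz',[-np.pi+.0008,p,yaw]); tcp=np.array(tgt)-T.as_matrix()[:,2]*170.8
    print("d",R.inv().apply(tcp-s["eef_pos"]).round(2),"r",((R.inv()*T).as_rotvec()/np.radians(6)).round(3))
E
python3 -c "
from h import *
ginc([481.2,87.07,125])"
```

```text
d [-9.81  0.89 60.37] r [-0.003  0.     0.01 ]
```

Emit:
play_rows --increments '[{"dx":-0.5,"dy":0.1,"dz":3,"rx":0,"ry":0,"rz":0},{"dx":-1.6,"dy":0.3,"dz":10,"rx":0,"ry":0,"rz":0},{"dx":-3.3,"dy":0.5,"dz":20,"rx":0,"ry":0,"rz":0},{"dx":-5,"dy":0.7,"dz":31,"rx":0,"ry":0,"rz":0.01},{"dx":-6.7,"dy":0.9,"dz":41,"rx":0,"ry":0,"rz":0.01},{"dx":-8.3,"dy":0.9,"dz":51,"rx":0,"ry":0,"rz":0.01},{"dx":-9.4,"dy":0.9,"dz":58,"rx":0,"ry":0,"rz":0.01},{"dx":-9.8,"dy":0.9,"dz":60.4,"rx":0,"ry":0,"rz":0.01}]' --fingers 0.0

```text
t: 20.62
eef_pos: [455.0, 85.8, 292.4]
tcp_rot: [-3.141, -0.152, 0.041]
ft_force: [-0.3, -0.0, -4.7]
opening: 0.185
```

```bash
python3 -c "
from h import *
g=gp()
d=cam('scene');np.save('s22.npy',d,allow_pickle=True); crop(d,255,165,340,230,9,'pics/s22.png')
f=lambda P:[round((proj(d,P)[0]-255)*9+4,1),round((proj(d,P)[1]-165)*9+4,1)]
u=np.array([np.cos(.041),np.sin(.041),0])
for pit in (0,.04,-.04):
  print(pit,[f(g+a*u-[0,0,pit*a]) for a in (162,155,35,25)])
w=cam('wrist');np.save('w22.npy',w,allow_pickle=True);crop(w,140,0,430,270,2.7,'pics/w22.png')
t=cam('top');np.save('t22.npy',t,allow_pickle=True);crop(t,285,160,355,260,6,'pics/t22.png')
ginc([481.2,87.07,100])
"
```

```text
t 20.617 grasp [480.87  87.07 123.55] rot [-3.1405 -0.1523  0.0412] F [-0.28 -0.03 -4.7 ] M [-0.022  0.697  0.029] op 0.185
0 [[np.float64(113.8), np.float64(226.8)], [np.float64(135.9), np.float64(232.0)], [np.float64(536.5), np.float64(325.7)], [np.float64(572.0), np.float64(334.0)]]
0.04 [[np.float64(113.9), np.float64(249.1)], [np.float64(135.9), np.float64(253.3)], [np.float64(536.3), np.float64(330.7)], [np.float64(571.8), np.float64(337.6)]]
-0.04 [[np.float64(113.7), np.float64(204.4)], [np.float64(135.8), np.float64(210.5)], [np.float64(536.7), np.float64(320.6)], [np.float64(572.1), np.float64(330.3)]]
d [-3.980e+00  1.000e-02  2.458e+01] r [-0.003 -0.    -0.001]
```

View pics/s22.png

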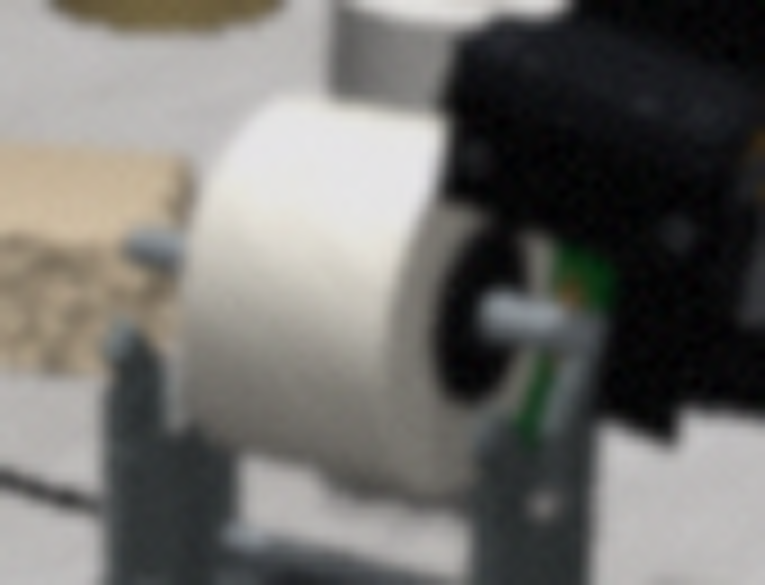

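View pics/w22.png

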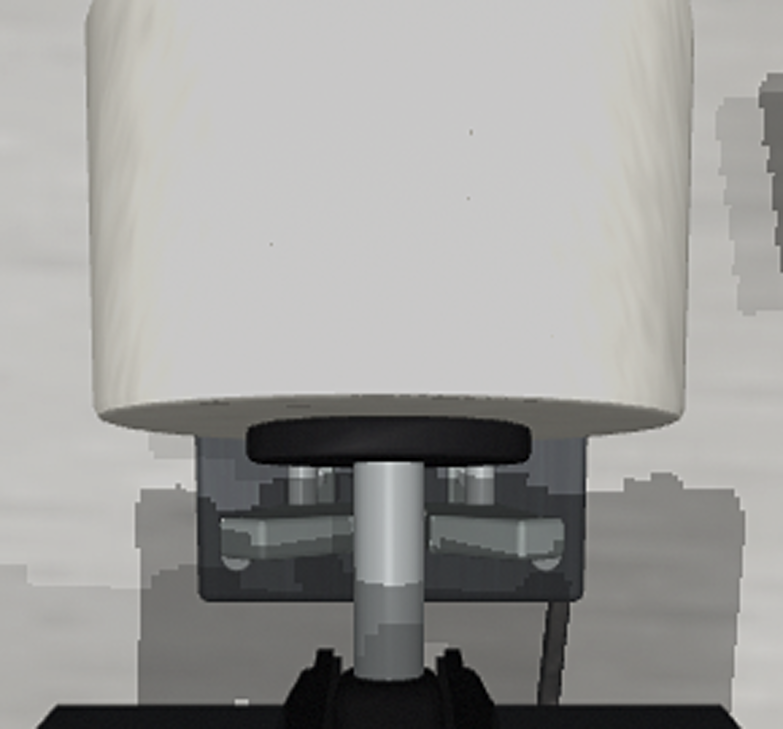

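View pics/t22.png

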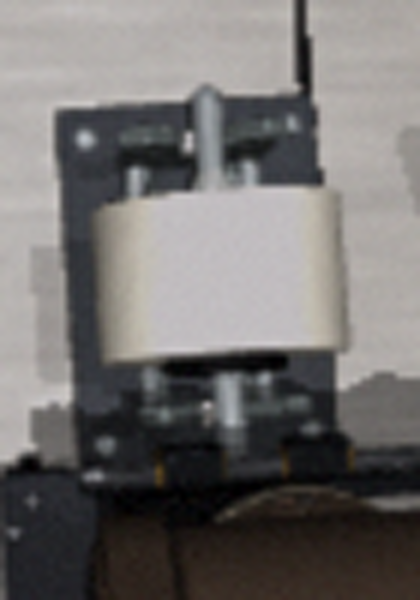

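The spindle has crept about 0.035 rad further down, with the tip at (140,247) against ~226 expected. Laterally it's centred over the slots. I'll descend into the mouths while tilting a little more.

```bash
python3 -c "
from h import *
gp();ginc([481.2,87.07,98],pit=-.195)
"
```

```text
t 20.767 grasp [481.36  87.11 124.9 ] rot [-3.1405 -0.1542  0.0411] F [ 0.11  0.97 -4.13] M [-0.048  0.632  0.001] op 0.188
d [-1.126e+01  1.000e-02  2.670e+01] r [-0.003  0.39  -0.001]
```

Emit:
play_rows --increments '[{"dx":-1.5,"dy":0,"dz":3.5,"rx":0,"ry":0.06,"rz":0},{"dx":-3.4,"dy":0,"dz":8,"rx":0,"ry":0.12,"rz":0},{"dx":-5.5,"dy":0,"dz":13,"rx":0,"ry":0.19,"rz":0},{"dx":-7.6,"dy":0,"dz":18,"rx":0,"ry":0.26,"rz":0},{"dx":-9.7,"dy":0,"dz":23,"rx":0,"ry":0.33,"rz":0},{"dx":-11.3,"dy":0,"dz":26.7,"rx":0,"ry":0.39,"rz":0}]' --fingers 0.0

```text
t: 21.27
eef_pos: [447.8, 85.6, 264.9]
tcp_rot: [-3.141, -0.195, 0.041]
ft_force: [-0.8, -0.4, -4.6]
opening: 0.188
```

```bash
python3 -c "
from h import *
g=gp()
d=cam('scene');np.save('s23.npy',d,allow_pickle=True); crop(d,255,175,340,240,9,'pics/s23.png')
f=lambda P:[round((proj(d,P)[0]-255)*9+4,1),round((proj(d,P)[1]-175)*9+4,1)]
u=np.array([np.cos(.041),np.sin(.041),0])
for pit in (0,.04):
  print(pit,[f(g+a*u-[0,0,pit*a]) for a in (162,155,35,25)])
ginc([481.2,87.07,85])
"
```

```text
t 21.267 grasp [480.91  87.1   97.3 ] rot [-3.1405 -0.1951  0.0411] F [-0.76 -0.41 -4.63] M [ 0.018  0.591 -0.038] op 0.188
0 [[np.float64(114.2), np.float64(226.4)], [np.float64(136.0), np.float64(231.8)], [np.float64(532.3), np.float64(329.4)], [np.float64(567.3), np.float64(338.1)]]
0.04 [[np.float64(114.3), np.float64(248.2)], [np.float64(136.1), np.float64(252.7)], [np.float64(532.1), np.float64(334.4)], [np.float64(567.1), np.float64(341.6)]]
d [-1.68  0.02 11.71] r [-0.003 -0.    -0.001]
```

View pics/s23.png

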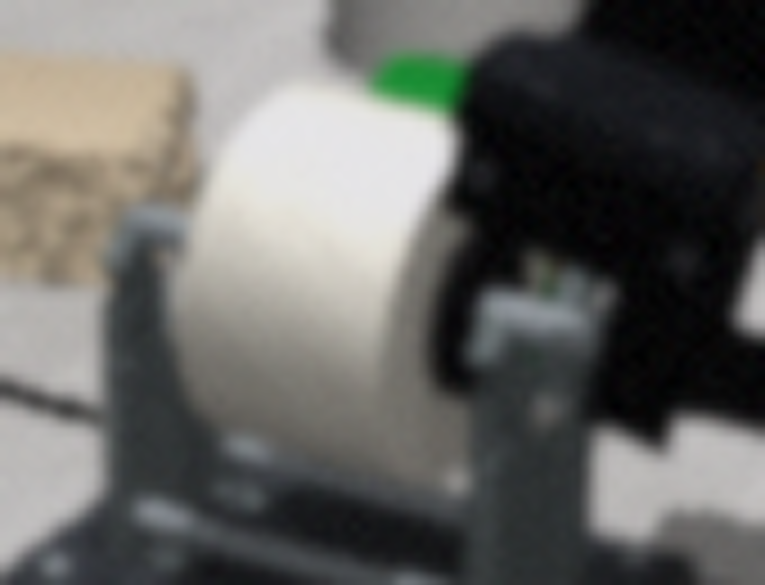

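Both journals are in the slot mouths and roughly level. I'll lower further.

Emit:
play_rows --increments '[{"dx":-0.2,"dy":0,"dz":1.5,"rx":0,"ry":0,"rz":0},{"dx":-0.5,"dy":0,"dz":3.3,"rx":0,"ry":0,"rz":0},{"dx":-0.8,"dy":0,"dz":5.2,"rx":0,"ry":0,"rz":0},{"dx":-1.1,"dy":0,"dz":7,"rx":0,"ry":0,"rz":0},{"dx":-1.4,"dy":0,"dz":8.8,"rx":0,"ry":0,"rz":0},{"dx":-1.7,"dy":0,"dz":10.5,"rx":0,"ry":0,"rz":0}]' --fingers 0.0

```text
t: 21.82
eef_pos: [448.1, 85.6, 253.6]
tcp_rot: [-3.141, -0.195, 0.041]
ft_force: [0.4, -0.1, -3.7]
opening: 0.191
```

```bash
python3 -c "
from h import *
g=gp()
ginc([481.2,87.07,80])
"
```

```text
t 21.817 grasp [481.05  87.1   86.05] rot [-3.1405 -0.1946  0.0411] F [ 0.39 -0.09 -3.66] M [-0.035  0.591 -0.03 ] op 0.191
d [-1.03  0.    5.97] r [-0.002 -0.    -0.001]
```

Emit:
play_rows --increments '[{"dx":-0.2,"dy":0,"dz":0.9,"rx":0,"ry":0,"rz":0},{"dx":-0.3,"dy":0,"dz":1.8,"rx":0,"ry":0,"rz":0},{"dx":-0.5,"dy":0,"dz":2.7,"rx":0,"ry":0,"rz":0},{"dx":-0.6,"dy":0,"dz":3.6,"rx":0,"ry":0,"rz":0}]' --fingers 0.0

```text
t: 22.15
eef_pos: [448.2, 85.6, 250.0]
tcp_rot: [-3.14, -0.195, 0.041]
ft_force: [0.0, -0.3, -5.0]
opening: 0.186
```

Emit:
play_rows --increments '[{"dx":-0.1,"dy":0,"dz":0.6,"rx":0,"ry":0,"rz":0},{"dx":-0.2,"dy":0,"dz":1.2,"rx":0,"ry":0,"rz":0},{"dx":-0.3,"dy":0,"dz":1.8,"rx":0,"ry":0,"rz":0}]' --fingers 0.0

```text
t: 22.4
eef_pos: [448.2, 85.6, 248.1]
tcp_rot: [-3.141, -0.195, 0.041]
ft_force: [0.5, 0.5, -3.9]
opening: 0.192
```

```bash
python3 -c "
from h import *
g=gp()
d=cam('scene');np.save('s24.npy',d,allow_pickle=True); crop(d,255,175,340,240,9,'pics/s24.png')
"
```

```text
t 22.4 grasp [481.23  87.15  80.51] rot [-3.1405 -0.1947  0.0412] F [ 0.51  0.52 -3.91] M [-0.042  0.693 -0.009] op 0.192
```

View pics/s24.png

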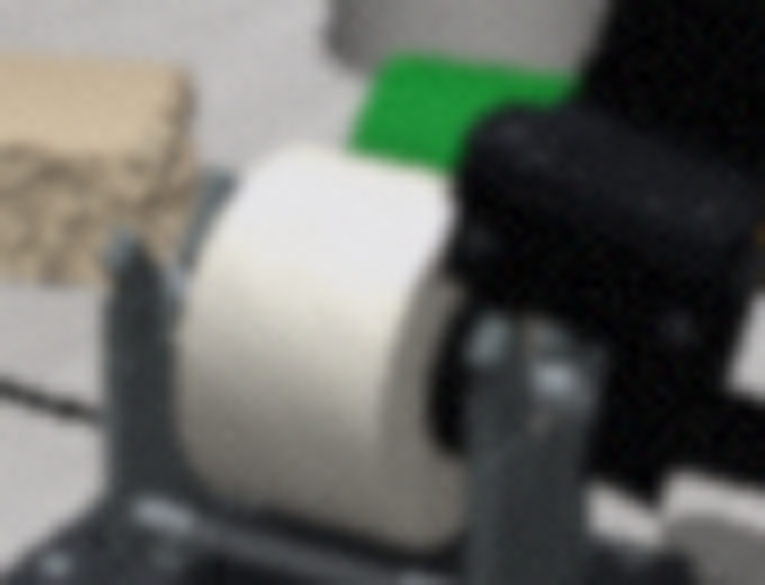

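Emit:
play_rows --increments '[{"dx":-0.1,"dy":0,"dz":0.5,"rx":0,"ry":0,"rz":0},{"dx":-0.2,"dy":0,"dz":1,"rx":0,"ry":0,"rz":0},{"dx":-0.3,"dy":0,"dz":1.5,"rx":0,"ry":0,"rz":0}]' --fingers 0.0

```text
t: 22.7
eef_pos: [448.2, 85.6, 246.4]
tcp_rot: [-3.141, -0.195, 0.041]
ft_force: [0.1, 0.1, -4.6]
opening: 0.188
```

Emit:
play_rows --increments '[{"dx":-0.1,"dy":0,"dz":0.5,"rx":0,"ry":0,"rz":0},{"dx":-0.2,"dy":0,"dz":1,"rx":0,"ry":0,"rz":0}]' --fingers 0.0

```text
t: 22.87
eef_pos: [448.2, 85.6, 245.7]
tcp_rot: [-3.14, -0.195, 0.041]
ft_force: [-4.5, -0.3, 7.5]
opening: 0.187
```

```bash
python3 -c "
from h import *
g=gp()
d=cam('scene');np.save('s25.npy',d,allow_pickle=True)
f=lambda P:proj(d,P)
u=np.array([np.cos(.041),np.sin(.041),0])
gp()
w=cam('wrist');np.save('w25.npy',w,allow_pickle=True);crop(w,140,0,430,270,2.7,'pics/w25.png')
"
```

```text
t 22.867 grasp [481.31  87.15  78.12] rot [-3.1405 -0.1953  0.0411] F [-4.54 -0.3   7.5 ] M [-0.051  0.579 -0.05 ] op 0.187
t 22.917 grasp [481.28  87.15  78.15] rot [-3.1405 -0.1954  0.0411] F [-3.6   0.62  4.44] M [-0.041  0.66  -0.033] op 0.192
```

View pics/w25.png

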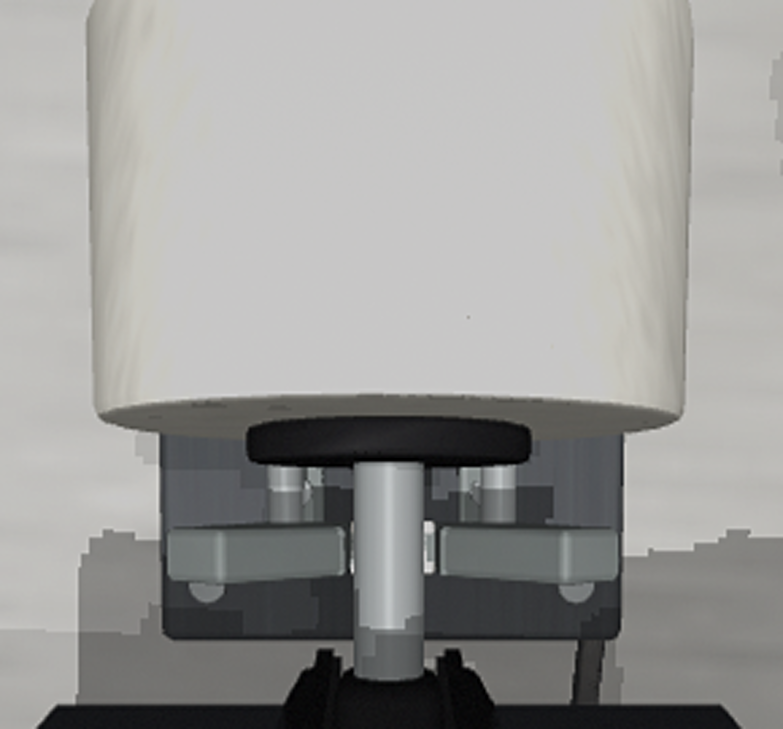

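```bash
python3 -c "
from h import *
a=cv2.imread('pics/scene0.png')[190:250,260:310]
b=np.load('s25.npy',allow_pickle=True).item()['image'][190:250,260:310,::-1]
cv2.imwrite('pics/z3.png',np.hstack([cv2.resize(i,None,fx=8,fy=8,interpolation=cv2.INTER_CUBIC) for i in (a,b)]))
"
```

```text
(no output)
```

View pics/z3.png

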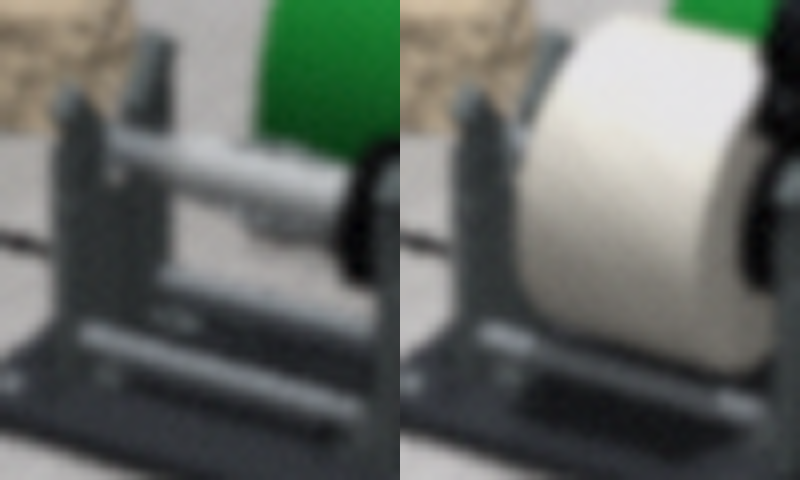

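The near journal has landed at z=78.1 with a soft ~9 N touch. The far journal looks within about 1 mm of its seat. I'll ease the far end down by pitching slightly.

Emit:
play_rows --increments '[{"dx":0.6,"dy":0,"dz":-0.2,"rx":0,"ry":-0.03,"rz":0},{"dx":1.2,"dy":0,"dz":-0.3,"rx":0,"ry":-0.07,"rz":0},{"dx":1.8,"dy":0,"dz":-0.4,"rx":0,"ry":-0.1,"rz":0}]' --fingers 0.0

```text
t: 23.22
eef_pos: [449.9, 85.7, 246.6]
tcp_rot: [-3.14, -0.185, 0.041]
ft_force: [-1.5, -0.9, -0.3]
opening: 0.189
```

```bash
python3 -c "
from h import *
g=gp()
d=cam('scene');np.save('s26.npy',d,allow_pickle=True)
a=cv2.imread('pics/scene0.png')[190:250,260:310]
b=d['image'][190:250,260:310,::-1]
cv2.imwrite('pics/z4.png',np.hstack([cv2.resize(i,None,fx=8,fy=8,interpolation=cv2.INTER_CUBIC) for i in (a,b)]))
gp()
"
```

```text
t 23.217 grasp [481.3   87.15  78.72] rot [-3.1405 -0.1848  0.0411] F [-1.46 -0.86 -0.35] M [ 0.037  0.455 -0.015] op 0.189
t 23.267 grasp [481.3   87.16  78.7 ] rot [-3.1405 -0.1846  0.0411] F [-2.78 -0.36 -0.12] M [-0.071  0.49  -0.074] op 0.187
```

View pics/z4.png

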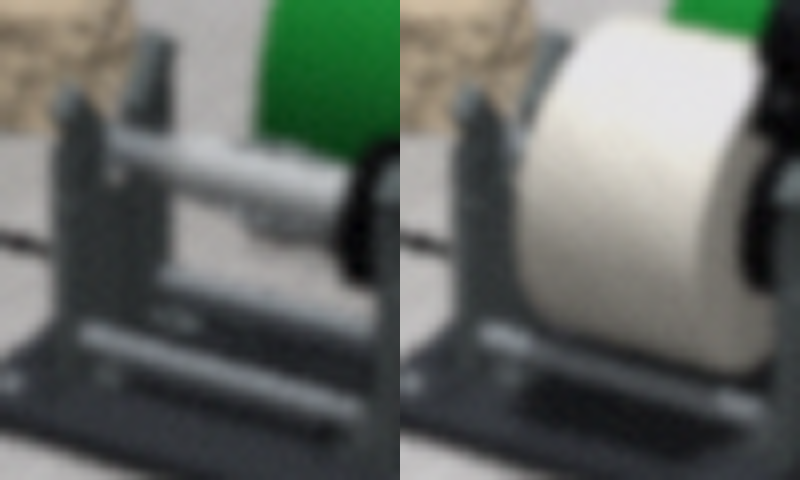

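The force balance puts the support roughly midway between the journals (x≈567), so both are bearing. I'll release.

Emit:
play_rows --increments '[{"dx":0,"dy":0,"dz":0.2,"rx":0,"ry":0,"rz":0},{"dx":0,"dy":0,"dz":0.2,"rx":0,"ry":0,"rz":0},{"dx":0,"dy":0,"dz":0.2,"rx":0,"ry":0,"rz":0},{"dx":0,"dy":0,"dz":0.2,"rx":0,"ry":0,"rz":0},{"dx":0,"dy":0,"dz":0.2,"rx":0,"ry":0,"rz":0},{"dx":0,"dy":0,"dz":0.2,"rx":0,"ry":0,"rz":0}]' --fingers 0.6

```text
t: 23.77
eef_pos: [450.1, 85.7, 246.4]
tcp_rot: [-3.141, -0.185, 0.041]
ft_force: [-0.3, -0.1, 0.5]
opening: 0.549
```

```bash
python3 -c "
from h import *
g=gp()
w=cam('wrist');cv2.imwrite('pics/w27.png',w['image'][:,:,::-1])
"
```

```text
t 23.767 grasp [481.44  87.16  78.54] rot [-3.1405 -0.1848  0.0412] F [-0.26 -0.06  0.49] M [0.049 0.105 0.041] op 0.549
```

View pics/w27.png

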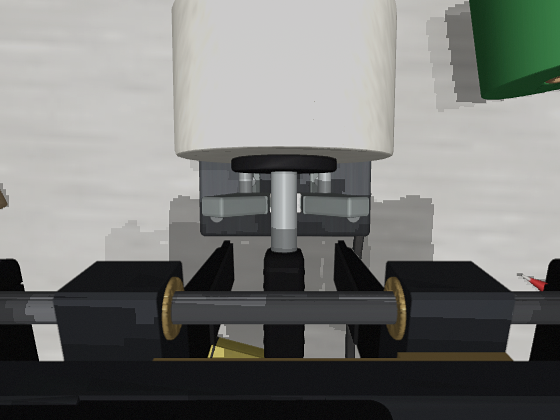

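Released: the fingers are clear of the handle on both sides. I'll retreat along the tool axis.

Emit:
play_rows --increments '[{"dx":0,"dy":0,"dz":-4,"rx":0,"ry":0,"rz":0},{"dx":0,"dy":0,"dz":-14,"rx":0,"ry":0,"rz":0},{"dx":0,"dy":0,"dz":-30,"rx":0,"ry":0,"rz":0},{"dx":0,"dy":0,"dz":-50,"rx":0,"ry":0,"rz":0},{"dx":0,"dy":0,"dz":-75,"rx":0,"ry":0,"rz":0},{"dx":0,"dy":0,"dz":-100,"rx":0,"ry":0,"rz":0},{"dx":0,"dy":0,"dz":-125,"rx":0,"ry":0,"rz":0},{"dx":0,"dy":0,"dz":-140,"rx":0,"ry":0,"rz":0}]' --fingers 0.6

```text
t: 24.48
eef_pos: [423.5, 84.5, 387.1]
tcp_rot: [-3.14, -0.188, 0.041]
ft_force: [0.7, -0.2, -0.0]
opening: 0.6
```

```bash
python3 -c "
from h import *
g=gp()
w=cam('wrist');np.save('w28.npy',w,allow_pickle=True);crop(w,170,0,400,260,2.3,'pics/w28.png')
d=cam('scene');np.save('s28.npy',d,allow_pickle=True);crop(d,250,160,350,260,6,'pics/s28.png')
t=cam('top');crop(t,285,160,355,260,6,'pics/t28.png')
"
```

```text
t 24.483 grasp [455.36  85.98 219.31] rot [-3.1405 -0.1877  0.0412] F [ 0.69 -0.23 -0.03] M [0.034 0.186 0.003] op 0.6
```

View pics/w28.png

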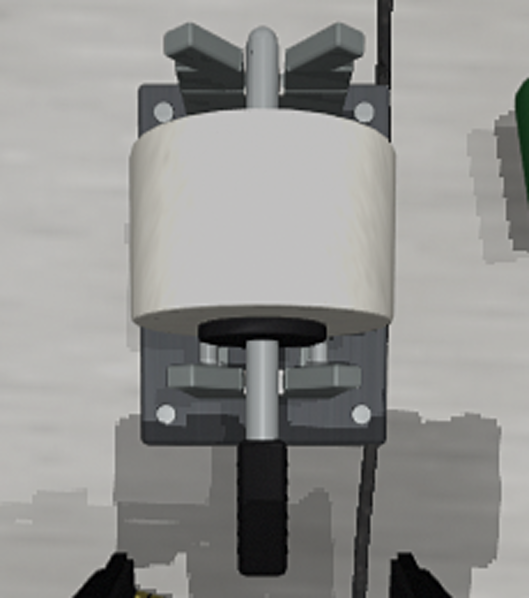

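View pics/s28.png

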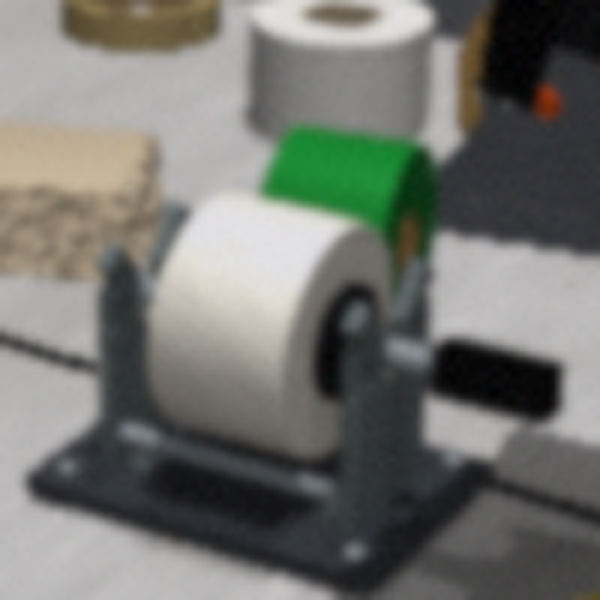

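View pics/t28.png

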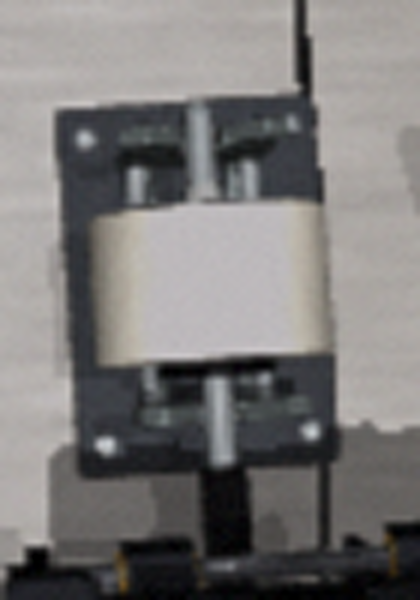

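Seated in both slots. One numeric check of the flange gap and the journal heights.

```bash
python3 -c "
from h import *
w=np.load('w28.npy',allow_pickle=True).item()
f=lambda u,v,z:ray(w,u/2.3+170-.3,v/2.3-.3,z)
for n,u,v,z in (('roll near top rim',262,305,126),('roll far rim',262,109,126),('handle near end top',262,573,86),('handle far end top',263,440,89),('tip',262,28,78)):
  P=f(u,v,z); print(n,P.round(1),'stand x',((P[:2]-[572,91])@[np.cos(.041),np.sin(.041)]).round(1),'y',((P[:2]-[572,91])@[-np.sin(.041),np.cos(.041)]).round(1))
# scene: seated handle compare to start
a=cv2.imread('pics/scene0.png')[195:245,290:350];b=cam('scene')['image'][195:245,290:350,::-1]
cv2.imwrite('pics/z5.png',np.vstack([cv2.resize(i,None,fx=6,fy=6,interpolation=cv2.INTER_CUBIC) for i in (a,b)]))
gp()"
```

```text
roll near top rim [537.3  90.2 126. ] stand x -34.7 y 0.7
roll far rim [596.6  92.7 126. ] stand x 24.6 y 0.7
handle near end top [446.1  86.5  86. ] stand x -126.0 y 0.6
handle far end top [495.   88.2  89. ] stand x -77.0 y 0.3
tip [643.4  94.7  78. ] stand x 71.5 y 0.8
t 24.683 grasp [455.47  85.94 216.52] rot [-3.1405 -0.1857  0.0411] F [ 0.14 -0.5  -0.61] M [ 0.045  0.089 -0.031] op 0.603
```

View pics/z5.png

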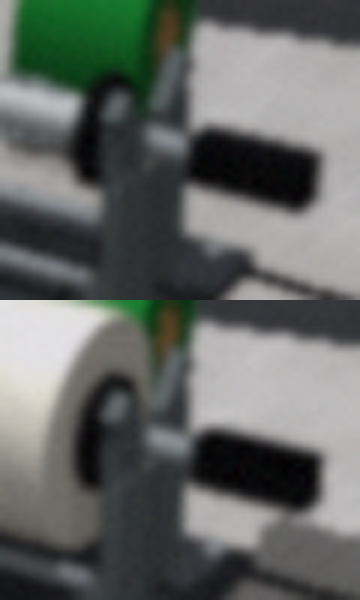

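The roll centre lies 96.5 mm from the handle centre (97 is home). The handle sits exactly where it did in the starting picture. I'll let the arm settle and hand in.

Emit:
play_rows --increments '[{"dx":0,"dy":0,"dz":0,"rx":0,"ry":0,"rz":0},{"dx":0,"dy":0,"dz":0,"rx":0,"ry":0,"rz":0},{"dx":0,"dy":0,"dz":0,"rx":0,"ry":0,"rz":0},{"dx":0,"dy":0,"dz":0,"rx":0,"ry":0,"rz":0}]' --fingers 0.6

```text
t: 25.02
eef_pos: [424.1, 84.4, 383.8]
tcp_rot: [-3.141, -0.184, 0.041]
ft_force: [0.1, -0.3, -0.3]
opening: 0.598
```

```bash
python3 -c "
from h import *
print(env.job_done())"
```

```text
the job is handed in; nothing more can be done
None
```

The roll is loaded in the unwinder and the job is handed in, at about 25 s on the clock; no verdict was reported.

**What I did:**
- I took the empty spindle out by its handle and pushed it through the core. The roll slid back at about 3 N, and blade friction at the fence was about 5 N. I stopped when the flange met the roll, at about 10 N total wrist force.
- I lifted the roll, carried it over and set both journals into the slots with a touch of about 12 N at most, then let go and backed the arm away.

**One thing went wrong on the way:** under the roll's weight the handle rotated about 0.15 rad in the pads while being carried. I tilted the tool about the grasp point to level the spindle before lowering it.

**Last checks:**
- **Roll on spindle:** the roll centre measured 96.5 mm from the handle centre, where fully home is 97 mm.
- **Spindle seat:** the axis was within about 1 mm of the slot middle, and the handle looked the same as in the starting picture. I saw no tilt, but did not measure the far journal's height separately after release.
- **Release:** the wrist force was near zero, with the fingers well clear.
- **Parcel tape and cutter:** the arm never came near them, but I did not measure their positions again at the end.

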